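# Sieve a tote of mixed spare parts into standoffs and hub nuts

### The arm

A 6-joint arm with a two-finger parallel gripper is mounted at the origin on the work surface. World frame = base frame: x ahead of the robot, y to its left, z up, the work surface at z = 0. Lengths are in m, angles in degrees, forces in N, time in s.
With the tool pointing down it reaches from about 0.25 to 0.725 m from the base axis. Payload 9.7 kg.
Tool frame: the origin (TCP) lies midway between the tips of the shut fingers; the grasp point (between the pads) lies bot.hold_point_z behind it (bot.hold_point_z is the distance from the TCP to the grasp point, in m); z points along the fingers, y is the line along which they close (so a half turn about z gives the same grasp; the last joint's range is limited). The gripper opens to 85 mm and grips with 20 to 120 N. Pads are 22 mm wide; open, the fingers measure 114 mm over their backs; the gripper's body (76 mm by 85 mm) begins 54 mm behind the grasp point. The pads swing forward as they close: fully open they stand 13 mm farther back than shut.
Start: joints at [77.063, 4.979, 10.078, 95.1, 0, 90], TCP at [0.123, 0.536, 0.231] pointing down, gripper open.
Joint ranges: [-179.16, 179.16], [-48.56, 103.87], [-65.8, 70.77], [-126.05, 130.52], [-82.76, 87.17], [-180, 180]. Speed limits (degrees/s): [127.2, 127.2, 147.25, 180, 180, 180].

### API

Orientations are given as [roll, pitch, yaw] about the fixed x, y, z axes, in that order (R = Rz(yaw) Ry(pitch) Rx(roll)).
In Python, from workcell import bot, camera, camera_model, ticket gives the robot as it stands.
- The arm moves only by the tool send_rows, never from a script. Its argument "targets" is text: rows parted by semicolons, each of 5 numbers parted by spaces: the shift along the tool's x, y, z in mm, then the turn about the tool's z in degrees, then the closure in counts, from 0 (fully open) to 255 (shut). A call has 1 to 20 rows; each row is the pose to reach, as a shift and turn from the pose commanded when the call began, along the tool's axes at that moment; what a row does not reach only later rows make up. A row lasts 1/8 s, in which the tool goes at most 62.5 mm and 10.7 degrees, less where a joint would pass 70% of its speed; a pose out of reach is approached as far as the arm can. A call with a gripper value outside its range is refused whole. The fingers move at their own pace and stop on an object; "newtons" is the grip in N (left out, the last holds). Time passes only in rows, so rows that repeat a pose let the fingers close. It gives the time, the measured TCP pose, the force, the opening and the grip force at its end, in the units of the state.
- bot.get_obs(): the state, without advancing time (a new reading comes with each control period).
- camera(name): name is "scene" or "top" or "wrist"; returns the picture (420x560x3 uint8, blue, green, red); there is no depth.
- camera_model(name): a dict with "K" (3x3 intrinsics, pixels), "pose" (4x4, takes a point from camera to world coordinates); the wrist camera has in their place "T_tool_cam" (4x4, takes a point from camera to tool coordinates, whose origin is the TCP and whose axes are the flange's). Camera axes: x right, y down, z forward; pixel columns grow to the right and rows downward; lengths in m; the calibration is good to about 2 mm. A picture is of the moment at which its call begins: read the wrist's pose just before it. camera_model takes no time and is no camera call.
- ticket.job_done(): hands the job in; it is judged then, once.
The state is a dict: "time": time; "q": joint angles; "qd": joint speeds; "joint_efforts": joint torques, N m; "ee_pos": TCP position; "tcp_rot": TCP orientation; "wrist_force": force on the tool from outside, world axes, zero at the start; "torque": the same for the moment, N m; "opening": finger opening in m; "grasp_force": force on a finger pad.
Only numpy, scipy, OpenCV 4.12 (cv2) and the standard library are available. Lean on these libraries where they do the work, as an engineer would, in place of code of your own. Each camera call takes 0.05 s, during which the arm holds its last target. There are 200 camera calls.

### The job

Lift the blue tote by its handle, tip all its parts into the steel sieve that hangs in the grey catch bin (anything that misses goes back into the sieve, a standoff just as well into the bin), and stand the tote upright on its green mat again. Then lift the sieve clear of the bin and, still over it, shake it side to side until every brass standoff has dropped into the bin and only the red hub nuts are left in it; tip those into the cardboard box and hang the sieve back in the bin by its ears. Hub nuts that stand loose on the bench go straight into the box too, whenever you like; leave everything else alone.

Things in the scene. Friction and masses are not known exactly. Their poses are not given: they have to be found in the camera images.
- tote: blue smooth plastic tote, 280 g empty, loose on the mat. Origin at the centre of its underside, z up, x along its handle. Flat floor 130 (x) by about 95 mm (y), 5 mm thick. End walls at +-x 60 mm high, 142 mm over both; along +-y a lip slopes out at 40 degrees.
- tote_lip (a point): middle of the tote's +y lip's top edge, 102 mm from the centre and 48 mm above its underside (the -y lip is alike). Parts slide at a slope of about 15 degrees in tote and sieve, so they pour over either lip when it is tilted 65 to 75 degrees about its x axis; a jam comes loose if it is rocked by 20 to 35 degrees. Axes as the tote's.
- tote_bar (a point): centre of the tote's handle, 115 mm above its underside: a straight rubber strap along its x axis over the middle, 130 mm long, 16 mm thick (y), 30 mm tall (100 to 130 mm above the underside), on an upright 24 mm wide at each end, free below. Axes as the tote's.
- sieve: steel sieve, 350 g, shaped as the tote but 150 mm long inside (162 outside). Smooth floor 6 mm thick with two slots that run along y, 30 mm wide (centred at x -30 and 30 mm), and solid strips 30 mm wide between and beside them: standoffs drop through once shaken off the strips, hub nuts cannot. Lips and end walls as the tote's. Origin at the centre of its underside, z up, x along its handle.
- sieve_ear (a point): outer end of the sieve's +x ear, 111 mm from its centre, 30 mm above its underside (-x ear alike): flat, 70 mm wide. The sieve hangs by both ears on the bin's rim, its underside 60 mm above the table and 30 mm below the rim, with 12 mm play each way along x and 22 mm along y. Axes as the sieve's.
- sieve_bar (a point): centre of the sieve's handle: a strap along its x axis, the way to shake it (walls stop the parts there, short strokes of about 40 mm, 2 or 3 a second), 150 mm long, 16 mm thick (y), 30 mm tall, as on the tote; 115 mm above its underside. Axes as the sieve's.
- bin: grey open catch bin under the sieve, fixed to the table, 198 (x) by 262 (y) by 90 mm high, walls and floor 6 mm. Origin at the centre of its underside, z up.
- box: open cardboard box for hub nuts, fixed, 212 (x) by 172 (y) by 95 mm high, walls and floor 6 mm. Origin at the centre of its underside, z up. It and the mat stand on either side of the bin and change sides from start to start.
- mat: green mat, 200 (x) by 250 mm (y), 1 mm thin, flat on the table, fixed: the tote's place. Origin at its centre.
- nut1: red hexagonal hub nut with bright ends, light and hollow, 44 mm across flats, 51 mm across corners, 60 mm long, about 80 g. Origin at its centre, z along its length (may end up pointing any way), y square to one pair of flats (so flats face y and y +-60 degrees). Starts upright in the tote; may be absent.
- nut2: red hexagonal hub nut with bright ends, light and hollow, 44 mm across flats, 51 mm across corners, 60 mm long, about 80 g. Origin at its centre, z along its length (may end up pointing any way), y square to one pair of flats (so flats face y and y +-60 degrees). Starts upright in the tote; may be absent.
- nut3: red hexagonal hub nut with bright ends, light and hollow, 44 mm across flats, 51 mm across corners, 60 mm long, about 80 g. Origin at its centre, z along its length (may end up pointing any way), y square to one pair of flats (so flats face y and y +-60 degrees). Starts upright in the tote; may be absent.
- nut4: red hexagonal hub nut with bright ends, light and hollow, 44 mm across flats, 51 mm across corners, 60 mm long, about 80 g. Origin at its centre, z along its length (may end up pointing any way), y square to one pair of flats (so flats face y and y +-60 degrees). Starts upright on the bench, beyond the other things, left or right; may be absent.
- nut5: red hexagonal hub nut with bright ends, light and hollow, 44 mm across flats, 51 mm across corners, 60 mm long, about 80 g. Origin at its centre, z along its length (may end up pointing any way), y square to one pair of flats (so flats face y and y +-60 degrees). Starts upright on the bench, beyond the other things, left or right; may be absent.
- standoff1: brass hexagonal standoff, 18 mm across flats, 21 mm across corners, 30 mm long, about 30 g. Origin at its centre, z along its length. Starts upright in the tote; may be absent.
- standoff2: brass hexagonal standoff, 18 mm across flats, 21 mm across corners, 30 mm long, about 30 g. Origin at its centre, z along its length. Starts upright in the tote; may be absent.
- standoff3: brass hexagonal standoff, 18 mm across flats, 21 mm across corners, 30 mm long, about 30 g. Origin at its centre, z along its length. Starts upright in the tote; may be absent.
- standoff4: brass hexagonal standoff, 18 mm across flats, 21 mm across corners, 30 mm long, about 30 g. Origin at its centre, z along its length. Starts upright in the tote; may be absent.
- standoff5: brass hexagonal standoff, 18 mm across flats, 21 mm across corners, 30 mm long, about 30 g. Origin at its centre, z along its length. Starts upright in the tote; may be absent.
- tape: bystander, to be left alone: roll of yellow tape, 72 mm across, 40 mm high, loose on the bench. Origin under it.
- wrench: bystander, to be left alone: steel wrench, 180 mm long, loose on the bench. Origin under it.
- jar: bystander, to be left alone: amber jar with a black cap, 68 mm across, 100 mm high, loose on the bench. Origin under it.
- carton: bystander, to be left alone: cardboard carton 90 by 70 by 60 mm, loose on the bench. Origin under it.
- driver: bystander, to be left alone: screwdriver, 190 mm long, loose on the bench. Origin under it.

How it is judged:
By the outcome, as a careful person would: the job done as asked, in the order asked, and still so for the second after the job is handed in, with the robot touching nothing.
Of nut1, nut2, nut3 only 2 to 3 are there at a start; the rules pass over those that are not, and their reading is None.
Of standoff1, standoff2, standoff3, standoff4, standoff5 only 3 to 5 are there at a start; the rules pass over those that are not, and their reading is None.
Of nut4, nut5 only 1 to 2 are there at a start; the rules pass over those that are not, and their reading is None.
At some moment in a run one of tote, nut4, nut5 may be knocked a few centimetres aside while the robot is not near it.
It also fails if it takes over 210 s, if anything falls off the work surface, if the arm or the gripper's body presses on something with over 40 N, if the wrist force passes 120 N, or if a joint passes its speed limit or range.

## Working session

There is one attempt and no reset: what is moved stays moved. The work goes in short steps, Python scripts to look and compute and a tool call to move; the robot and the scene stay as the last step left them, time stands still between calls to the robot, and variables do not carry over. Pictures are saved under pics/ and viewed, at most 14 in all, crops included, and the job is handed in when it is done.

Besides the shell and the picture viewer there is one more tool, called by a JSON object that holds its "op" and its "data". send_rows: Moves the arm, as the interface text tells. Its arguments: {"type":"object","properties":{"targets":{"type":"string"},"newtons":{"type":"number"}},"required":["targets"]}

```bash
ls; mkdir -p pics; python3 - <<'E'
from workcell import bot,camera,camera_model
import cv2,numpy as np
np.set_printoptions(precision=4,suppress=True)
print(bot.get_obs(),bot.hold_point_z)
for n in("scene","top"):
    cv2.imwrite(f"pics/{n}0.png",camera(n)); m=camera_model(n); print(n,m["K"],m["pose"])
print(camera_model("wrist"))
E
```

```text
pics
{'time': 0.0, 'q': array([77.0628,  5.0122, 10.0329, 95.1007,  0.0019, 89.9989]), 'qd': array([ 0.1193, -0.0153, -0.0905,  0.0336, -0.0029,  0.0805]), 'joint_efforts': array([ -0.0037, -52.0396,  46.4797,   0.0166,  -0.0003,   0.    ]), 'ee_pos': array([0.1231, 0.5358, 0.2306]), 'tcp_rot': array([-179.92  ,   -0.0019,  167.0639]), 'wrist_force': array([ 0.114 ,  0.1809, -0.4983]), 'torque': array([0.0021, 0.0158, 0.0109]), 'grasp_force': 0.0, 'opening': 0.08537948476582377} 0.0187
scene [[380.9104   0.     286.9522]
 [  0.     380.9104 214.1072]
 [  0.       0.       1.    ]] [[ 0.8158  0.434  -0.3822  1.0356]
 [ 0.5782 -0.6218  0.5282 -0.6097]
 [-0.0084 -0.6519 -0.7583  1.0614]
 [ 0.      0.      0.      1.    ]]
top [[502.2599   0.     274.836 ]
 [  0.     502.2599 201.7794]
 [  0.       0.       1.    ]] [[-0.0079 -0.9893  0.1454  0.3301]
 [-1.      0.008   0.0001  0.0489]
 [-0.0012 -0.1454 -0.9894  1.6824]
 [ 0.      0.      0.      1.    ]]
{'K': array([[331.6927,   0.    , 281.126 ],
       [  0.    , 331.6927, 212.545 ],
       [  0.    ,   0.    ,   1.    ]]), 'T_tool_cam': array([[ 0.0005, -0.9497, -0.3132,  0.0816],
       [ 1.    ,  0.0005,  0.    ,  0.0001],
       [ 0.0001, -0.3132,  0.9497, -0.1421],
       [ 0.    ,  0.    ,  0.    ,  1.    ]])}
```

View pics/top0.png

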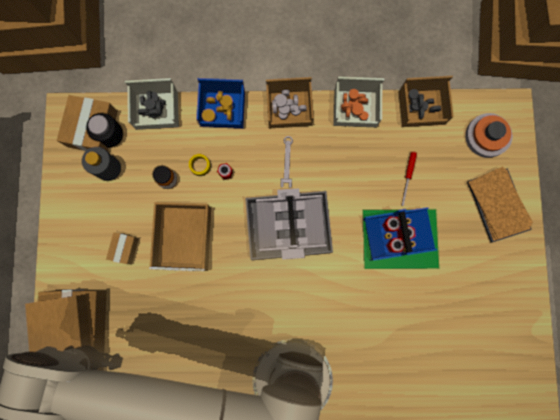

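View pics/scene0.png

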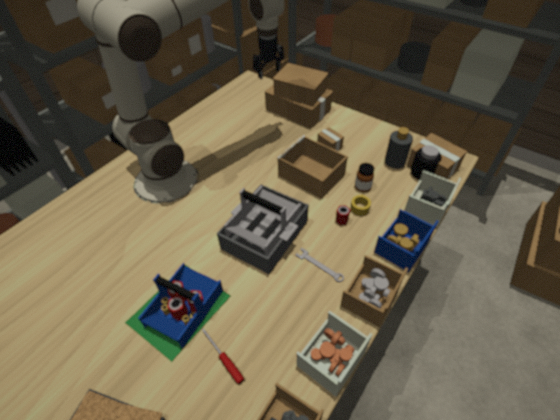

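The top view shows the cardboard box at left (181,236), the bin and sieve in the middle (289,225) and the tote on its mat at right (400,237). A red nut stands at (225,171) beside the tape at (200,164). The wrench is at (287,160) and the driver at (408,178).

```bash
cat > h.py <<'E'
import numpy as np,cv2
from workcell import bot,camera,camera_model
from scipy.spatial.transform import Rotation as Ro
np.set_printoptions(precision=4,suppress=True)
def campose(n,obs=None):
    m=camera_model(n)
    if n!="wrist": return m["K"],m["pose"]
    o=obs or bot.get_obs(); T=np.eye(4); T[:3,:3]=Ro.from_euler("xyz",o["tcp_rot"],degrees=True).as_matrix(); T[:3,3]=o["ee_pos"]
    return m["K"],T@m["T_tool_cam"]
def px(n,u,v,z,obs=None):
    K,P=campose(n,obs); d=P[:3,:3]@np.linalg.solve(K,[u,v,1.]); return P[:3,3]+d*(z-P[2,3])/d[2]
def proj(n,p,obs=None):
    K,P=campose(n,obs); c=K@(P[:3,:3].T@(np.asarray(p)-P[:3,3])); return c[:2]/c[2]
E
python3 - <<'E'
from h import *
im=cv2.imread("pics/top0.png")
for nm,u,v,z in[("nut",225,171,.06),("tape",200,164,.04),("jar",163,177,.1),("boxTL",155,205,.095),("boxTR",209,204,.095),("boxBR",208,270,.095),("boxBL",152,268,.095),
 ("binTL",247,197,.09),("binTR",326,191,.09),("binBR",331,255,.09),("binBL",251,260,.09),("bartop",291,195,.19),("barbot",290,247,.19),("matTL",365,209,0),("matTR",436,206,0),("matBR",439,267,0),("matBL",364,269,0),("tbartop",402,213,.13),("tbarbot",408,253,.13)]:
    print(nm,px("top",u,v,z)[:2])
a=cv2.resize(im[130:280,140:260],None,fx=4,fy=4,interpolation=cv2.INTER_CUBIC)
b=cv2.resize(im[180:280,350:450],None,fx=3,fy=3,interpolation=cv2.INTER_CUBIC)
c=cv2.resize(im[180:280,240:340],None,fx=3,fy=3,interpolation=cv2.INTER_CUBIC)
cv2.imwrite("pics/c1.png",np.hstack([a,np.vstack([b,c])]))
E
```

```text
nut [0.6723 0.2124]
tape [0.7011 0.2982]
jar [0.6459 0.4072]
boxTL [0.5561 0.4317]
boxTR [0.5579 0.2593]
boxBR [0.3491 0.2601]
boxBL [0.3567 0.4357]
binTL [0.5803 0.1382]
binTR [ 0.5978 -0.1157]
binBR [ 0.393  -0.1268]
binBL [0.3793 0.1256]
bartop [0.5696 0.0002]
barbot [0.4136 0.0051]
matTL [ 0.5502 -0.2553]
matTR [ 0.5585 -0.4956]
matBR [ 0.354  -0.4944]
matBL [ 0.3494 -0.2452]
tbartop [ 0.5197 -0.3465]
tbarbot [ 0.3956 -0.3594]
```

View pics/c1.png

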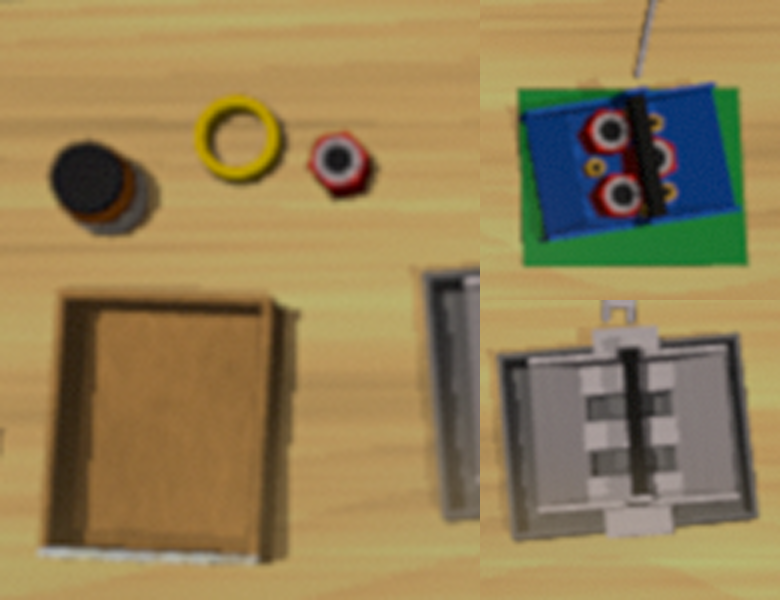

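The crop shows three nuts and at least three standoffs in the tote, with the tote yawed about +6° and the bin and sieve about +3.5°. Only one bench nut is visible. I'll hover over it first.

```bash
cat >> h.py <<'E'
def go(p,ydir=None):
    "shift in tool mm and turn to bring the TCP to p with closing line at world angle ydir"
    o=bot.get_obs(); R=Ro.from_euler("xyz",o["tcp_rot"],degrees=True).as_matrix()
    s=R.T@(np.array(p)-o["ee_pos"])*1000; t=None
    if ydir is not None:
        t=[-((ydir+k-np.degrees(np.arctan2(R[1,1],R[0,1]))+180)%360-180) for k in(0,180)]
    print("shift",s.round(1),"turn",t)
E
python3 -c "
from h import *
go([.672,.212,.231],-30)"
```

```text
shift [-607.5 -192.7   -0.1] turn [np.float64(107.0647632824526), np.float64(-72.93523671754741)]
```

{"op": "send_rows", "data": {"targets": "-60 -19 0 10 0;-120 -38 0 20 0;-180 -57 0 30 0;-240 -76 0 40 0;-300 -95 0 50 0;-360 -114 0 60 0;-420 -133 0 70 0;-480 -152 0 80 0;-540 -171 0 90 0;-600 -190 0 100 0;-607 -192 0 107 0;-607 -192 0 107 0;-607 -192 0 107 0;-607 -192 0 107 0"}}

```text
time: 1.85
ee_pos: [0.671, 0.2139, 0.232]
tcp_rot: [180.0, -0.0, 60.2]
wrist_force: [0.9, 0.4, -0.2]
opening: 0.0855
grasp_force: 0.0
```

```bash
python3 - <<'E'
from h import *
o=bot.get_obs(); print(o["q"],o["ee_pos"],o["tcp_rot"])
im=camera("wrist"); cv2.imwrite("pics/w1.png",im)
hsv=cv2.cvtColor(im,cv2.COLOR_BGR2HSV); m=(((hsv[...,0]<8)|(hsv[...,0]>172))&(hsv[...,1]>150)).astype('uint8')
n,l,s,c=cv2.connectedComponentsWithStats(m)
for i in range(1,n):
    if s[i,4]>200: print(s[i],c[i])
go([.672,.212,.231],-30)
print(proj("wrist",[.672,.212,.06],o))
E
```

```text
[ 17.6787  28.5885  39.357  100.7284   0.0022 137.4534] [0.671  0.2139 0.232 ] [179.9744  -0.0311  60.2254]
[262 158  50  47 459] [287.1394 176.6231]
shift [-1.1  1.8  1. ] turn [np.float64(0.20263478416043768), np.float64(-179.7973652158396)]
[284.0294 190.9115]
```

View pics/w1.png

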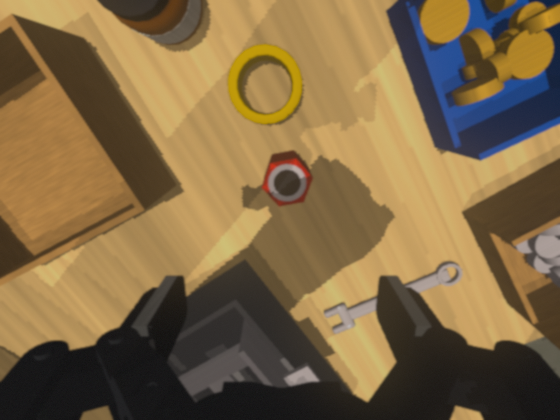

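The nut is at (287,182) with its flats facing the fingers, so the yaw is right.

```bash
python3 - <<'E'
from h import *
p=px("wrist",287,182,.06); print(p)
go([p[0],p[1],.012])
E
```

```text
[0.6789 0.2183 0.06  ]
shift [  7.6   4.6 220. ] turn None
```

{"op": "send_rows", "data": {"targets": "7 4 55 0 0;7 4 110 0 0;7 4 160 0 0;7 4 200 0 0;7 4 218 0 0;7 4 218 0 0;7 4 218 0 120;7 4 218 0 200;7 4 218 0 200;7 4 218 0 200;7 4 218 0 200;7 4 160 0 200;7 4 100 0 200;7 4 40 0 200;7 4 0 0 200;7 4 0 0 200", "newtons": 30}}

```text
time: 3.9
ee_pos: [0.6798, 0.2174, 0.2362]
tcp_rot: [179.7, -0.3, 60.1]
wrist_force: [1.4, -0.1, -0.2]
opening: 0.0488
grasp_force: 31.6
```

```bash
python3 - <<'E'
from h import *
go([.45,.33,.231],None); go([.45,.33,.13],60)
E
```

```text
shift [ -17.1 -255.3    3.8] turn None
shift [ -17.7 -255.8  104.8] turn [np.float64(-89.93988674741064), np.float64(90.06011325258936)]
```

{"op": "send_rows", "data": {"targets": "-4 -60 0 0 200;-8 -120 0 0 200;-12 -180 0 0 200;-16 -235 0 0 200;-18 -256 0 0 200;-18 -256 0 0 200;-18 -256 60 0 200;-18 -256 120 0 200;-18 -256 170 0 200;-18 -256 185 0 200;-18 -256 185 0 200;-18 -256 185 0 80;-18 -256 185 0 40;-18 -256 185 0 40;-18 -256 120 0 40;-18 -256 60 0 40;-18 -256 0 0 40;-18 -256 0 0 0;-18 -256 0 0 0"}}

```text
time: 6.28
ee_pos: [0.4479, 0.3293, 0.2312]
tcp_rot: [180.0, -0.0, 60.1]
wrist_force: [0.5, 0.8, -0.3]
opening: 0.0854
grasp_force: 0.0
```

```bash
python3 - <<'E'
from h import *
o=bot.get_obs();print(o["q"],o["opening"]); go([.5,.05,.4],None)
im=camera("top"); hsv=cv2.cvtColor(im,cv2.COLOR_BGR2HSV); m=(((hsv[...,0]<8)|(hsv[...,0]>172))&(hsv[...,1]>150)).astype('uint8')
n,l,s,c=cv2.connectedComponentsWithStats(m)
for i in range(1,n):
    if s[i,4]>20: print(s[i],c[i])
E
```

```text
[ 36.3261   5.7834  10.9385  95.1357  -0.0007 156.2576] 0.0853875804916756
shift [-216.   184.6 -168.8] turn None
[406 152  11  27 167] [410.7365 164.503 ]
[384 217  22  29 115] [395.2696 231.0087]
[387 239  10  13  40] [390.525 246.075]
```

```bash
python3 - <<'E'
from h import *
go([.65,-.0,.35],90); go([.95,-.0,.35],90)
E
```

```text
shift [-184.3  339.5 -119.7] turn [np.float64(-119.93451754747127), np.float64(60.065482452528784)]
shift [ -34.6  599.5 -120. ] turn [np.float64(-119.93451754747127), np.float64(60.065482452528784)]
```

{"op": "send_rows", "data": {"targets": "-31 57 -20 -10 0;-61 113 -40 -20 0;-92 170 -60 -30 0;-123 226 -80 -40 0;-153 283 -100 -50 0;-184 340 -120 -60 0;-150 398 -120 -70 0;-117 456 -120 -80 0;-84 512 -120 -90 0;-50 570 -120 -100 0;-35 600 -120 -110 0;-35 600 -120 -120 0;-35 600 -120 -120 0;-35 600 -120 -120 0;-35 600 -120 -120 0;-35 600 -120 -120 0"}}

```text
time: 8.32
ee_pos: [0.793, -0.0, 0.2605]
tcp_rot: [-180.0, 3.5, -180.0]
wrist_force: [-0.3, 0.6, 0.3]
opening: 0.0852
grasp_force: 0.0
```

```bash
python3 - <<'E'
from h import *
o=bot.get_obs();print(o["q"],o["ee_pos"],o["tcp_rot"])
E
```

```text
[ -0.0027  46.9265  70.6962 110.3159  -0.0007  -0.0278] [ 0.793  -0.      0.2605] [-179.9976    3.4538 -179.9748]
```

The arm does give up some tilt when it is pushed past its reach. I'll check how far that goes and whether it persists.

{"op": "send_rows", "data": {"targets": "-60 0 0 0 0;-120 0 -20 0 0;-180 0 -60 0 0;-240 0 -100 0 0;-300 0 -150 0 0;-360 0 -200 0 0;-420 0 -250 0 0;-480 0 -300 0 0;-500 0 -350 0 0;-500 0 -400 0 0;-500 0 -400 0 0;-500 0 -400 0 0"}}

```text
time: 9.82
ee_pos: [0.8078, 0.0003, 0.2808]
tcp_rot: [-180.0, 7.1, -179.9]
wrist_force: [-0.9, 0.1, 0.5]
opening: 0.0853
grasp_force: 0.0
```

```bash
python3 - <<'E'
from h import *
o=bot.get_obs();print(o["q"],o["ee_pos"],o["tcp_rot"])
E
```

```text
[  0.0187  45.6031  70.7207 107.992   -0.0008  -0.046 ] [0.8078 0.0003 0.2808] [-179.9934    7.1256 -179.935 ]
```

{"op": "send_rows", "data": {"targets": "-62 0 0 0 0"}}

```text
time: 9.95
ee_pos: [0.8375, 0.0003, 0.2683]
tcp_rot: [-180.0, 9.7, -179.9]
wrist_force: [0.0, -0.4, -0.1]
opening: 0.0852
grasp_force: 0.0
```

{"op": "send_rows", "data": {"targets": "-400 0 0 0 0;-400 0 0 0 0"}}

```text
time: 10.2
ee_pos: [0.8838, 0.0004, 0.2377]
tcp_rot: [-180.0, 12.8, -179.9]
wrist_force: [0.6, 0.3, 0.6]
opening: 0.0851
grasp_force: 0.0
```

{"op": "send_rows", "data": {"targets": "-2000 0 0 0 0;-2000 0 0 0 0"}}

```text
time: 10.45
ee_pos: [0.9251, 0.0005, 0.2169]
tcp_rot: [-180.0, 16.2, -179.9]
wrist_force: [-0.3, 0.9, -0.1]
opening: 0.0853
grasp_force: 0.0
```

```bash
python3 - <<'E'
from h import *
o=bot.get_obs();print(o["q"],o["ee_pos"],o["tcp_rot"])
E
```

```text
[ 0.0314 51.3068 70.719  93.1978 -0.0037 -0.0319] [0.9251 0.0005 0.2169] [-179.9871   16.2144 -179.9354]
```

{"op": "send_rows", "data": {"targets": "-50 0 -36 0 0"}}

```text
time: 10.58
ee_pos: [0.9292, 0.0005, 0.2393]
tcp_rot: [-180.0, 18.3, -179.9]
wrist_force: [0.9, 0.3, -0.2]
opening: 0.0853
grasp_force: 0.0
```

{"op": "send_rows", "data": {"targets": "-50 0 -36 0 0"}}

```text
time: 10.7
ee_pos: [0.9329, 0.0005, 0.2769]
tcp_rot: [-180.0, 21.5, -179.9]
wrist_force: [-2.7, 0.1, 1.1]
opening: 0.0854
grasp_force: 0.0
```

{"op": "send_rows", "data": {"targets": "-50 0 -36 0 0"}}

```text
time: 10.82
ee_pos: [0.9349, 0.0006, 0.3083]
tcp_rot: [-180.0, 24.1, -179.9]
wrist_force: [0.1, 0.5, 1.1]
opening: 0.0852
grasp_force: 0.0
```

{"op": "send_rows", "data": {"targets": "-50 0 -36 0 0"}}

```text
time: 10.95
ee_pos: [0.9357, 0.0006, 0.3381]
tcp_rot: [-180.0, 26.6, -179.9]
wrist_force: [-1.3, 0.2, 1.0]
opening: 0.0851
grasp_force: 0.0
```

{"op": "send_rows", "data": {"targets": "-50 0 -36 0 0"}}

```text
time: 11.08
ee_pos: [0.9352, 0.0006, 0.3679]
tcp_rot: [-180.0, 29.0, -179.9]
wrist_force: [-0.8, -0.3, 0.2]
opening: 0.0857
grasp_force: 0.0
```

```bash
python3 - <<'E'
from h import *
o=bot.get_obs();print(o["q"],o["ee_pos"],o["tcp_rot"])
E
```

```text
[ 0.0399 42.8056 70.7555 88.9156 -0.0085 -0.024 ] [0.9352 0.0006 0.3679] [-179.9782   29.0344 -179.9327]
```

```bash
python3 - <<'E'
from h import *
from scipy.optimize import least_squares
D=[([77.0628,5.0122,10.0329,95.1007],[.1231,.5358,.2306]),([17.6787,28.5885,39.357,100.7284],[.671,.2139,.232]),([36.3261,5.7834,10.9385,95.1357],[.4479,.3293,.2312]),
([0,46.9265,70.6962,110.3159],[.793,0,.2605]),([0,45.6031,70.7207,107.992],[.8078,0,.2808]),([.03,51.3068,70.719,93.1978],[.9251,0,.2169]),([.04,42.8056,70.7555,88.9156],[.9352,0,.3679])]
def f(p):
    l1,l2,h,d,e,c1,c2=p; r=[]
    for q,x in D:
        a,b,c=np.radians(q[1:]); A=a+c1; B=a-b+c2; P=a-b+c
        r+=[l1*np.sin(A)+l2*np.cos(B)+d*np.cos(P)+e-np.hypot(*x[:2]), h+l1*np.cos(A)-l2*np.sin(B)-d*np.sin(P)-x[2]]
    return r
s=least_squares(f,[.3,.3,.25,.25,.0,0,0]); print(s.x,np.abs(s.fun).max(),s.cost)
s=least_squares(lambda p:f(list(p[:4])+[0]+list(p[4:])),[.3,.3,.25,.25,0,0]); print(s.x,np.abs(s.fun).max())
E
```

```text
[ 0.4202  0.5199  0.1598  0.4294  0.0003 -0.0002 -0.07  ] 3.780075579359887e-05 2.7688574831033015e-09
[ 0.4202  0.5201  0.1598  0.4294 -0.0001 -0.0699] 4.07072871569103e-05
```

```bash
cat > kin.py <<'E'
from h import *
from scipy.optimize import least_squares
L1,L2,H,D,C1,C2=.4202,.5201,.1598,.4294,-.0001,-.0699
LO=[-179.16,-48.56,-65.8,-126.05,-82.76,-180];HI=[179.16,103.87,70.77,130.52,87.17,180]
def fk(q,a=.08,s5=1):
    q1,q2,q3,q4,q5,q6=np.radians(q); P=q2-q3+q4
    B=np.array([[-np.sin(P),0,np.cos(P)],[0,1,0],[-np.cos(P),0,-np.sin(P)]])
    R=Ro.from_euler("z",q1).as_matrix()@B@Ro.from_euler("x",s5*q5).as_matrix()@Ro.from_euler("z",q6).as_matrix()
    w=np.array([L1*np.sin(q2+C1)+L2*np.cos(q2-q3+C2),0,H+L1*np.cos(q2+C1)-L2*np.sin(q2-q3+C2)])
    return Ro.from_euler("z",q1).as_matrix()@(w+a*B[:,2])+(D-a)*R[:,2],R
def ik(p,R,a=.08,s5=1):
    best=None
    for q1 in(-60,0,60):
      for q5 in(-50,0,50):
       for q6 in (-90,0,90):
        s=least_squares(lambda q:np.r_[(fk(q,a,s5)[0]-p)*5,(fk(q,a,s5)[1]-R).ravel()],[q1,0,0,60,q5,q6],bounds=(LO,HI))
        if best is None or s.cost<best.cost: best=s
        if best.cost<1e-8: return best
    return best
def Rt(alpha,head,roll=0):
    "tool tilted alpha forward from down with heading, y_tool horizontal, J6~0 style, then turned"
    B=np.array([[-np.cos(np.radians(alpha)),0,np.sin(np.radians(alpha))],[0,1,0],[-np.sin(np.radians(alpha)),0,-np.cos(np.radians(alpha))]])
    return Ro.from_euler("z",head,degrees=True).as_matrix()@B@Ro.from_euler("z",roll,degrees=True).as_matrix()
E
python3 - <<'E'
from kin import *
for al in(55,65):
  for nm,p in(("tote",[.44,-.355,.11]),("toteup",[.44,-.355,.3]),("sieve",[.46,.01,.17]),("pour",[.48,-.08,.28]),("box",[.45,.28,.28])):
    for a in(.0,.15):
      for roll in (0,-75,180):
        s=ik(np.array(p),Rt(al,4,roll),a); print(al,nm,a,roll,s.x.round(0),"%.1e"%s.cost)
E
```

```text
55 tote 0.0 0 [-77. -11. -40.  49. -54. -74.] 8.2e-31
55 tote 0.0 -75 [ -77.  -11.  -40.   49.  -54. -149.] 4.9e-18
55 tote 0.0 180 [-77. -11. -40.  49. -54. 106.] 1.3e-28
55 tote 0.15 0 [-60. -21. -42.  37. -48. -50.] 2.9e-22
55 tote 0.15 -75 [ -60.  -21.  -42.   37.  -48. -125.] 2.6e-17
55 tote 0.15 180 [-60. -21. -42.  37. -48. 130.] 1.3e-16
55 toteup 0.0 0 [-77. -18. -23.  72. -54. -74.] 4.4e-19
55 toteup 0.0 -75 [ -77.  -18.  -23.   72.  -54. -149.] 2.2e-29
55 toteup 0.0 180 [-77. -18. -23.  72. -54. 106.] 3.3e-23
55 toteup 0.15 0 [-60. -24. -23.  59. -48. -50.] 3.6e-28
55 toteup 0.15 -75 [ -60.  -24.  -23.   59.  -48. -125.] 7.7e-25
55 toteup 0.15 180 [-60. -24. -23.  59. -48. 130.] 9.1e-28
55 sieve 0.0 0 [-20. -49. -50.  47. -23. -18.] 5.3e-02
55 sieve 0.0 -75 [-20. -49. -50.  47. -23. -93.] 5.3e-02
55 sieve 0.0 180 [-20. -49. -50.  47. -23. 162.] 5.3e-02
55 sieve 0.15 0 [ -3. -49. -48.  46.  -7.  -5.] 5.7e-02
55 sieve 0.15 -75 [ -3. -49. -48.  46.  -7. -80.] 5.7e-02
55 sieve 0.15 180 [ -3. -49. -48.  46.  -7. 175.] 5.7e-02
55 pour 0.0 0 [-41. -49. -41.  56. -37. -32.] 4.2e-03
[... 1663 characters left out ...]
-16. 171.] 1.3e-01
65 pour 0.0 0 [-56. -49. -48.  51. -55. -43.] 1.7e-02
65 pour 0.0 -75 [ -56.  -49.  -48.   51.  -55. -118.] 1.7e-02
65 pour 0.0 180 [-56. -49. -48.  51. -55. 137.] 1.7e-02
65 pour 0.15 0 [-28. -49. -42.  45. -33. -20.] 4.4e-02
65 pour 0.15 -75 [-28. -49. -42.  45. -33. -95.] 4.4e-02
65 pour 0.15 180 [-28. -49. -42.  45. -33. 160.] 4.4e-02
65 box 0.0 0 [ 76. -38. -45.  50.  60.  53.] 4.7e-29
65 box 0.0 -75 [ 76. -38. -45.  50.  60. -22.] 1.1e-30
65 box 0.0 180 [  76.  -38.  -45.   50.   60. -127.] 2.4e-20
65 box 0.15 0 [ 53. -48. -47.  36.  43.  26.] 2.0e-19
65 box 0.15 -75 [ 53. -48. -47.  36.  43. -49.] 5.7e-20
65 box 0.15 180 [  53.  -48.  -47.   36.   43. -154.] 9.1e-26
```

{"op": "send_rows", "data": {"targets": "-20 60 0 0 0;-20 120 0 0 0;-20 150 0 0 0"}}

```text
time: 11.45
ee_pos: [0.936, 0.1507, 0.3621]
tcp_rot: [179.8, 30.2, -179.8]
wrist_force: [-0.4, 0.3, 0.4]
opening: 0.0854
grasp_force: 0.0
```

{"op": "send_rows", "data": {"targets": "-50 8 -36 0 0"}}

```text
time: 11.58
ee_pos: [0.9337, 0.1523, 0.3896]
tcp_rot: [179.5, 32.3, -179.8]
wrist_force: [0.3, 0.4, 0.2]
opening: 0.0856
grasp_force: 0.0
```

{"op": "send_rows", "data": {"targets": "-50 8 -36 0 0"}}

```text
time: 11.7
ee_pos: [0.9292, 0.1505, 0.4291]
tcp_rot: [179.0, 35.3, 180.0]
wrist_force: [0.8, -0.3, 0.6]
opening: 0.0851
grasp_force: 0.0
```

{"op": "send_rows", "data": {"targets": "-50 8 -36 0 0"}}

```text
time: 11.82
ee_pos: [0.9228, 0.1514, 0.4632]
tcp_rot: [178.5, 37.7, 179.8]
wrist_force: [0.9, 0.1, -0.2]
opening: 0.0856
grasp_force: 0.0
```

{"op": "send_rows", "data": {"targets": "-50 8 -36 0 0"}}

```text
time: 11.95
ee_pos: [0.9153, 0.1533, 0.496]
tcp_rot: [178.1, 40.1, 179.7]
wrist_force: [-0.0, 0.7, -0.4]
opening: 0.0852
grasp_force: 0.0
```

```bash
cat >> kin.py <<'E'
def att():
    "tilt alpha, heading, roll of the tool about its z (0: y_tool horizontal, J6~0 style)"
    o=bot.get_obs(); R=Ro.from_euler("xyz",o["tcp_rot"],degrees=True).as_matrix(); z=R[:,2]
    al=np.degrees(np.arccos(-z[2])); hd=np.degrees(np.arctan2(z[1],z[0])); M=Rt(al,hd).T@R
    print("q",o["q"].round(1),"p",o["ee_pos"],"alpha %.1f head %.1f roll %.1f"%(al,hd,np.degrees(np.arctan2(M[1,0],M[0,0]))),"t",o["time"])
    return al,hd,R,o
E
python3 -c "
from kin import *
a,h,R,o=att()
for s in(1,-1):
  for A in(0,.08,.15): p,r=fk(o['q'],A,s); print(s,A,p-o['ee_pos'],np.abs(r-R).max())"
```

```text
q [11.2 36.1 70.8 84.8 -5.4  8.8] p [0.9153 0.1533 0.496 ] alpha 40.2 head 2.7 roll 2.3 t 11.95
1 0 [-0.0136  0.0664  0.0005] 0.18611322773730285
1 0.08 [-0.0119  0.059   0.0003] 0.18611322773730285
1 0.15 [-0.0104  0.0525  0.    ] 0.18611322773730285
-1 0 [ 0.0022 -0.0135  0.0005] 5.551115123125783e-16
-1 0.08 [ 0.001  -0.006   0.0003] 5.551115123125783e-16
-1 0.15 [-0.0001  0.0005  0.    ] 5.551115123125783e-16
```

```bash
sed -i 's/a=.08,s5=1/a=.145,s5=-1/g' kin.py; python3 - <<'E'
from kin import *
for nm,p in(("tote",[.47,-.35,.13]),("sieve.50",[.50,.01,.185]),("sieve.53",[.53,.01,.185]),("sieve.55",[.55,.01,.185]),("sv.53up",[.53,.01,.3]),("pour.53",[.53,-.03,.3]),("pour.56",[.56,-.03,.3]),("pour.56h",[.56,-.03,.36]),("box",[.48,.28,.28])):
  for al in(45,50,55,60,65):
    s=ik(np.array(p),Rt(al,4)); print(nm,al,s.x.round(0),"%.1e"%s.cost, "ok" if s.cost<1e-6 else "posErr %.3f"%np.linalg.norm(fk(s.x)[0]-p))
E
```

```text
tote 45 [-53. -17. -33.  46.  37. -48.] 3.0e-25 ok
tote 50 [-55. -19. -36.  41.  41. -47.] 5.7e-21 ok
tote 55 [-57. -20. -40.  36.  46. -46.] 2.0e-17 ok
tote 60 [-59. -21. -44.  29.  50. -44.] 8.9e-27 ok
tote 65 [-60. -22. -48.  21.  55. -41.] 7.3e-22 ok
sieve.50 45 [ -1. -49. -47.  48.   3.  -3.] 1.6e-04 posErr 0.002
sieve.50 50 [ -1. -49. -48.  44.   4.  -4.] 6.1e-03 posErr 0.015
sieve.50 55 [ -2. -49. -49.  40.   5.  -4.] 2.0e-02 posErr 0.027
sieve.50 60 [ -3. -49. -51.  36.   7.  -4.] 4.2e-02 posErr 0.041
sieve.50 65 [ -5. -49. -54.  30.  10.  -5.] 6.8e-02 posErr 0.056
sieve.53 45 [ -1. -44. -45.  44.   3.  -3.] 3.5e-19 ok
sieve.53 50 [ -1. -49. -50.  39.   4.  -3.] 4.5e-05 posErr 0.001
sieve.53 55 [ -1. -49. -51.  35.   5.  -3.] 4.6e-03 posErr 0.014
sieve.53 60 [ -2. -49. -54.  30.   6.  -4.] 1.6e-02 posErr 0.027
sieve.53 65 [ -3. -49. -57.  23.   7.  -4.] 3.2e-02 posErr 0.041
sieve.55 45 [ -1. -41. -43.  42.   3.  -3.] 1.5e-24 ok
sieve.55 50 [ -1. -45. -49.  37.   4.  -3.] 1.5e-17 ok
sieve.55 55 [ -1. -49. -53.  31.   4.  -3.] 2.5e-04 posErr 0.003
sieve.55 60 [ -2. -49. -55.  2
[... 824 characters left out ...]
 -45. -39.  42.  10.  -7.] 3.7e-24 ok
pour.56 60 [ -9. -49. -43.  36.  11.  -7.] 2.3e-04 posErr 0.003
pour.56 65 [-10. -49. -45.  32.  13.  -6.] 5.3e-03 posErr 0.015
pour.56h 45 [ -7. -34. -21.  59.   8.  -8.] 1.5e-22 ok
pour.56h 50 [ -8. -39. -26.  53.   9.  -7.] 6.2e-18 ok
pour.56h 55 [ -8. -43. -31.  47.  10.  -7.] 5.2e-25 ok
pour.56h 60 [ -9. -48. -37.  41.  11.  -6.] 2.2e-24 ok
pour.56h 65 [ -9. -49. -39.  37.  12.  -6.] 2.1e-03 posErr 0.009
box 45 [ 44. -31. -27.  57. -27.  30.] 2.3e-25 ok
box 50 [ 45. -35. -32.  51. -30.  29.] 2.0e-20 ok
box 55 [ 47. -38. -36.  46. -34.  28.] 2.3e-31 ok
box 60 [ 48. -42. -41.  39. -37.  26.] 6.9e-25 ok
box 65 [ 50. -45. -46.  32. -40.  23.] 6.9e-19 ok
```

{"op": "send_rows", "data": {"targets": "-50 20 -30 -2 0"}}

```text
time: 12.08
ee_pos: [0.9094, 0.1665, 0.5242]
tcp_rot: [179.5, 42.6, -177.6]
wrist_force: [-0.4, 1.0, 0.9]
opening: 0.0855
grasp_force: 0.0
```

{"op": "send_rows", "data": {"targets": "-50 20 -30 0 0"}}

```text
time: 12.2
ee_pos: [0.9019, 0.1824, 0.5509]
tcp_rot: [179.1, 44.9, -177.6]
wrist_force: [0.5, 0.4, -1.0]
opening: 0.085
grasp_force: 0.0
```

{"op": "send_rows", "data": {"targets": "-50 20 -30 0 0"}}

```text
time: 12.32
ee_pos: [0.8926, 0.1967, 0.579]
tcp_rot: [178.6, 47.3, -177.7]
wrist_force: [0.5, 0.6, 0.2]
opening: 0.0856
grasp_force: 0.0
```

{"op": "send_rows", "data": {"targets": "-50 20 -30 0 0"}}

```text
time: 12.45
ee_pos: [0.8818, 0.2094, 0.6082]
tcp_rot: [178.1, 49.7, -177.8]
wrist_force: [0.8, 0.3, 0.1]
opening: 0.0856
grasp_force: 0.0
```

```bash
python3 -c "
from kin import *
a,h,R,o=att()"
```

```text
q [16.1 30.3 70.7 81.3 -8.7  9. ] p [0.8818 0.2094 0.6082] alpha 49.7 head 4.7 roll 1.6 t 12.45
```

```bash
python3 - <<'E'
from kin import *
att(); go([.44,-.35,.30])
E
```

```text
q [16.1 30.3 70.7 81.3 -8.7  9. ] p [0.8818 0.2094 0.6082] alpha 49.7 head 4.7 roll 1.6 t 12.45
shift [ 534.8 -536.5 -171.3] turn None
```

{"op": "send_rows", "data": {"targets": "40 -40 -13 -1.6 0;80 -80 -26 -1.6 0;120 -120 -38 -1.6 0;160 -160 -51 -1.6 0;200 -200 -64 -1.6 0;240 -240 -77 -1.6 0;280 -281 -90 -1.6 0;320 -321 -103 -1.6 0;360 -361 -115 -1.6 0;400 -401 -128 -1.6 0;440 -441 -141 -1.6 0;480 -482 -154 -1.6 0;510 -512 -163 -1.6 0;535 -536 -171 -1.6 0;535 -536 -171 -1.6 0;535 -536 -171 -1.6 0;535 -536 -171 -1.6 0;535 -536 -171 -1.6 0"}}

```text
time: 14.7
ee_pos: [0.4402, -0.35, 0.3002]
tcp_rot: [-179.8, 49.6, -175.1]
wrist_force: [-0.2, 0.5, 0.3]
opening: 0.0852
grasp_force: 0.0
```

```bash
python3 - <<'E'
from kin import *
a,h,R,o=att()
w=camera("wrist"); t=camera("top"); s=camera("scene")
cv2.imwrite("pics/w2.png",w);cv2.imwrite("pics/t2.png",t);cv2.imwrite("pics/s2.png",s)
b=cv2.resize(t[170:290,330:450],None,fx=3,fy=3,interpolation=cv2.INTER_CUBIC)
c=cv2.resize(w[60:420,:],(436,280)); d=cv2.resize(s[220:360,100:260],(436,320))
canvas=np.zeros((600,800,3),'uint8'); canvas[:360,:360]=b; canvas[:280,364:800]=c; canvas[280:600,364:800]=d
cv2.imwrite("pics/v2.png",canvas)
E
```

```text
q [-58.7 -21.4 -18.6  65.   42.9 -52.3] p [ 0.4402 -0.35    0.3002] alpha 49.6 head 4.6 roll -0.1 t 14.7
```

View pics/v2.png

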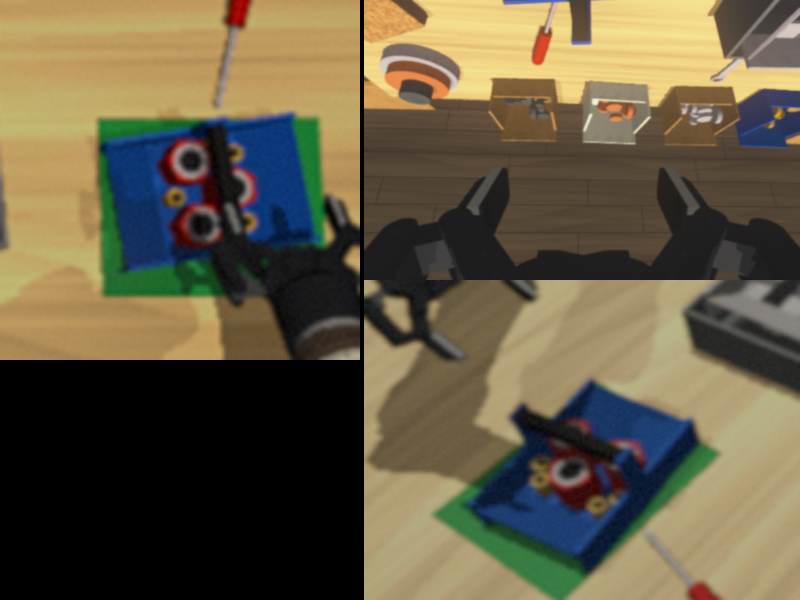

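The tote is at the same place, and the top crop gives its lip corners at about (365,218), (428,208), (436,248) and (371,260). The wrist camera sees the far bins, as expected from the tilt.

```bash
python3 - <<'E'
from kin import *
c=np.array([px("top",u,v,.05)[:2] for u,v in((365,218.3),(427.7,208.3),(435.7,248.3),(371,260))]); print(c,c.mean(0))
d=(c[0]+c[1]-c[2]-c[3]); print("yaw",np.degrees(np.arctan2(d[1],d[0]))); d=(c[0]+c[3]-c[1]-c[2]); print("yaw",np.degrees(np.arctan2(-d[0],d[1])))
b=np.array([px("top",u,v,.13)[:2] for u,v in((401.7,212),(408.3,252))]); d=b[0]-b[1];print(b,b.mean(0),np.degrees(np.arctan2(d[1],d[0])))
# overlay check of model in both views: fit pose by scoring blue mask? print projections
E
```

```text
[[ 0.513  -0.2452]
 [ 0.5443 -0.4518]
 [ 0.4135 -0.4709]
 [ 0.3775 -0.26  ]] [ 0.4621 -0.357 ]
yaw 7.242818541212445
yaw 9.159596347347202
[[ 0.5229 -0.3457]
 [ 0.3987 -0.3605]] [ 0.4608 -0.3531] 6.784835664925009
```

```bash
python3 - <<'E'
from kin import *
go([.508,-.349,.116]); 
E
```

```text
shift [ 95.8  -4.  170.9] turn None
```

{"op": "send_rows", "data": {"targets": "48 -2 20 0 0;96 -4 40 0 0;96 -4 70 0 0;96 -4 110 0 0;96 -4 145 0 0;96 -4 165 0 0;96 -4 171 0 0;96 -4 171 0 0;96 -4 171 0 100;96 -4 171 0 200;96 -4 171 0 255;96 -4 171 0 255;96 -4 171 0 255;96 -4 171 0 255;96 -4 171 0 255", "newtons": 100}}

```text
time: 16.73
ee_pos: [0.5077, -0.3496, 0.116]
tcp_rot: [-179.9, 49.6, -175.3]
wrist_force: [-2.7, 0.4, 4.7]
opening: 0.0145
grasp_force: 97.4
```

```bash
python3 - <<'E'
from kin import *
a,h,R,o=att(); print(o["opening"],o["grasp_force"],o["wrist_force"],o["torque"])
print("up 1m in tool", (R.T@[0,0,1]).round(3)," x:",(R.T@[1,0,0]).round(3)," y:",(R.T@[0,1,0]).round(3))
t=camera("top"); s=camera("scene"); w=camera("wrist")
b=cv2.resize(t[170:290,330:450],None,fx=3,fy=3,interpolation=cv2.INTER_CUBIC)
canvas=np.zeros((600,800,3),'uint8'); canvas[:360,:360]=b; canvas[:280,364:800]=cv2.resize(w[60:],(436,280)); canvas[280:600,364:800]=cv2.resize(s[220:360,100:260],(436,320))
cv2.imwrite("pics/v3.png",canvas)
E
```

```text
q [-51.5 -15.2 -35.3  36.7  39.2 -44.1] p [ 0.5077 -0.3496  0.116 ] alpha 49.6 head 4.6 roll -0.1 t 16.725
0.01450655182381006 97.44388710474595 [-2.7492  0.4248  4.6739] [-0.0081  0.3857  0.0677]
up 1m in tool [-0.762 -0.001 -0.648]  x: [-0.646 -0.081  0.759]  y: [-0.053  0.997  0.061]
```

View pics/v3.png

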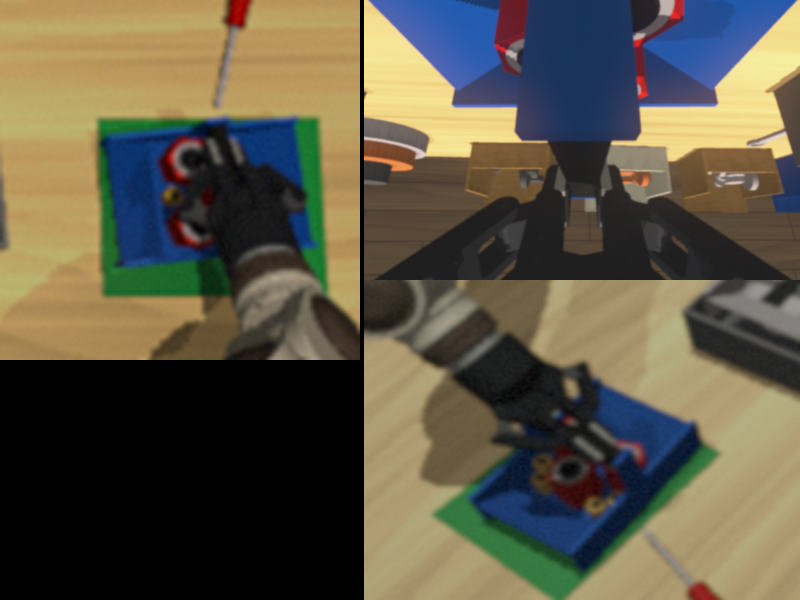

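The strap is held with its opening at 14.5 mm. Now I'll lift.

{"op": "send_rows", "data": {"targets": "-15 0 -13 0 255;-38 0 -32 0 255;-75 0 -64 0 255;-114 0 -97 0 255;-152 0 -130 0 255;-152 0 -130 0 255;-152 0 -130 0 255", "newtons": 120}}

```text
time: 17.75
ee_pos: [0.5066, -0.3489, 0.3118]
tcp_rot: [179.7, 49.4, -175.6]
wrist_force: [0.0, 0.8, -8.9]
opening: 0.0137
grasp_force: 117.6
```

```bash
python3 - <<'E'
from kin import *
a,h,R,o=att(); print(o["opening"],o["grasp_force"],o["wrist_force"],o["torque"])
go([.87,.05,.50])
for p in([.87,.05,.5],[.9,.05,.45],[.88,.05,.6]):
    s=ik(np.array(p),R); print(p,s.x.round(1),s.cost)
s=camera("scene"); cv2.imwrite("pics/s4.png",cv2.resize(s[150:360,60:340],None,fx=2,fy=2))
E
```

```text
q [-51.6 -17.6 -15.1  59.6  39.2 -44.1] p [ 0.5066 -0.3489  0.3118] alpha 49.4 head 4.8 roll 0.2 t 17.75
0.013683445421154067 117.56617826409638 [ 0.0281  0.7685 -8.8533] [-0.0568  1.5612  0.0273]
shift [-398.7  369.   177.4] turn None
[0.87, 0.05, 0.5] [ 2.8  9.3 28.5 59.9  1.5 -1. ] 8.875925182367084e-20
[0.9, 0.05, 0.45] [ 2.7 11.  24.6 54.3  1.6 -1.1] 7.054625005342843e-19
[0.88, 0.05, 0.6] [ 2.8 21.3 56.4 75.8  1.5 -1.1] 5.1766240331117384e-20
```

View pics/s4.png

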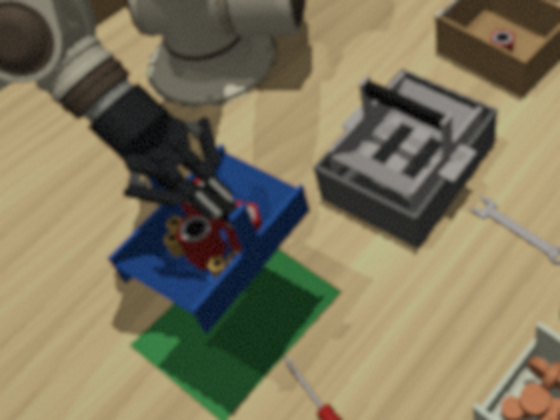

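```bash
python3 - <<'E'
from kin import *
R=att()[2]
go([.88,.05,.62])
for p in([.88,.05,.62],[.69,-.15,.46]):
    s=ik(np.array(p),R); print(p,s.x.round(1),s.cost)
E
```

```text
q [-51.6 -17.5 -15.2  59.6  39.2 -44.1] p [ 0.5066 -0.3488  0.3114] alpha 49.3 head 4.8 roll 0.3 t 17.8
shift [-496.5  368.5  106.5] turn None
[0.88, 0.05, 0.62] [ 2.7 25.6 65.5 80.6  1.6 -1.1] 1.5293795034196265e-25
[0.69, -0.15, 0.46] [-19.5 -12.6   3.1  58.9  18.2 -16.1] 2.1612236230686897e-18
```

{"op": "send_rows", "data": {"targets": "-10 7 2 0 255;-30 22 6 0 255;-60 44 13 0 255;-92 68 20 0 255;-124 92 27 0 255;-156 116 34 0 255;-188 140 41 0 255;-220 164 48 0 255;-252 188 54 0 255;-284 212 61 0 255;-316 236 68 0 255;-348 260 75 0 255;-380 284 82 0 255;-412 308 89 0 255;-440 328 95 0 255;-465 346 100 0 255;-485 360 104 0 255;-496 368 106 0 255;-500 368 106 0 255"}}

```text
time: 20.18
ee_pos: [0.8821, 0.0529, 0.625]
tcp_rot: [179.9, 49.4, -175.3]
wrist_force: [-0.1, -0.2, -7.2]
opening: 0.0134
grasp_force: 117.8
```

{"op": "send_rows", "data": {"targets": "-50 0 -25 0 255"}}

```text
time: 20.3
ee_pos: [0.8773, 0.0521, 0.6495]
tcp_rot: [-180.0, 51.4, -175.3]
wrist_force: [-0.4, 0.3, -7.3]
opening: 0.0139
grasp_force: 117.7
```

{"op": "send_rows", "data": {"targets": "-50 0 -25 0 255"}}

```text
time: 20.42
ee_pos: [0.8669, 0.0514, 0.6825]
tcp_rot: [-179.9, 54.3, -175.3]
wrist_force: [0.1, 0.0, -5.6]
opening: 0.014
grasp_force: 117.7
```

{"op": "send_rows", "data": {"targets": "-50 0 -25 0 255"}}

```text
time: 20.55
ee_pos: [0.8562, 0.0508, 0.711]
tcp_rot: [-179.8, 56.7, -175.3]
wrist_force: [-1.0, -0.4, -7.1]
opening: 0.0139
grasp_force: 117.9
```

{"op": "send_rows", "data": {"targets": "-50 0 -25 0 255"}}

```text
time: 20.68
ee_pos: [0.8454, 0.0505, 0.7372]
tcp_rot: [-179.7, 58.9, -175.3]
wrist_force: [-0.2, -0.0, -7.7]
opening: 0.014
grasp_force: 118.0
```

```bash
python3 - <<'E'
from kin import *
a,h,R,o=att(); print(o["opening"],o["grasp_force"])
E
```

```text
q [ 3.  22.5 70.7 79.3  1.2 -0.9] p [0.8454 0.0505 0.7372] alpha 58.9 head 4.4 roll -0.2 t 20.675
0.013968524745502945 117.98131470568478
```

```bash
cat >> kin.py <<'E'
# tote in tool frame at its grasp
Rg=Rt(49.6,0); T0=Rg.T@np.array([-.0465,0,-.115]); A0=Rg.T   # origin and axes of tote in tool frame
def tote(pts,al,hd,roll): 
    R=Rt(al,hd,roll); return (R@(T0[:,None]+A0@np.array(pts,float).T)).T
E
python3 - <<'E'
from kin import *
pts=[[-.065,.102,.048],[0,.102,.048],[.065,.102,.048],[-.065,-.102,.048],[.065,-.102,.048],[-.071,.047,0],[.071,.047,0],[-.071,-.047,0],[.071,-.047,0],[-.071,.05,.06]]
for r in(0,-50,-65,-80,-95,-110):
    u=(Rt(58.9,4.4,r)@A0)[2]; t=-(u@[0,.766,.643]); n=u@[0,-.643,.766]
    P=tote(pts,58.9,4.4,r)*1000
    print(r,"up",u.round(2),"t %.2f fr %.2f"%(t,.27*(abs(u[0])+n)),"lipC",P[0].round(0),P[1].round(0),P[2].round(0),"minz",P[:,2].min().round(0), "minz of all nonlip",P[3:,2].min().round(0))
R=Rt(58.9,4.4)
for p in([.56,-.02,.30],[.56,-.02,.34],[.545,-.02,.34],[.56,-.06,.34],[.6,-.1,.4]):
    s=ik(np.array(p),R); print(p,s.x.round(1),s.cost)
E
```

```text
0 up [0.16 0.   0.99] t -0.63 fr 0.25 lipC [-107.   94.  -84.] [-43.  99. -74.] [ 21. 104. -63.] minz -132.0 minz of all nonlip -132.0
-50 up [-0.04 -0.66  0.75] t 0.02 fr 0.28 lipC [-114.  -38. -113.] [ -61.   -1. -116.] [  -7.   35. -118.] minz -118.0 minz of all nonlip -118.0
-65 up [-0.16 -0.78  0.61] t 0.20 fr 0.30 lipC [-105.  -77. -102.] [ -56.  -35. -113.] [  -8.    7. -123.] minz -123.0 minz of all nonlip -111.0
-80 up [-0.3  -0.84  0.45] t 0.36 fr 0.32 lipC [ -90. -111.  -83.] [ -47.  -66. -102.] [  -5.  -21. -122.] minz -122.0 minz of all nonlip -98.0
-95 up [-0.44 -0.85  0.28] t 0.47 fr 0.32 lipC [ -72. -138.  -56.] [-35. -93. -85.] [   2.  -48. -114.] minz -114.0 minz of all nonlip -83.0
-110 up [-0.58 -0.8   0.11] t 0.54 fr 0.32 lipC [ -52. -155.  -25.] [ -20. -113.  -62.] [  12.  -71. -100.] minz -100.0 minz of all nonlip -65.0
[0.56, -0.02, 0.3] [ -7.  -48.6 -43.   37.4   9.8  -6. ] 2.4519868173552756e-05
[0.56, -0.02, 0.34] [ -7.  -47.6 -38.3  40.9   9.7  -5.9] 5.952141689059735e-15
[0.545, -0.02, 0.34] [ -7.4 -48.6 -37.9  43.1  10.2  -6.3] 0.00038692375372496255
[0.56, -0.06, 0.34] [-13.9 -46.2 -37.5  41.1  15.6  -9.7] 2.5330667995079743e-20
[0.6, -0.1, 0.4] [-18.4 -36.3 -26.1  43.4  19.4 -12.2] 2.4687566840830333e-31
```

```bash
python3 - <<'E'
from kin import *
for r in(-65,-80,-95,-105):
    R=Rt(58.9,4.4,r)@A0; print(r,"t",(R@[0,.766,.643]).round(2),"x",(R@[1,0,0]).round(2),"floorC",(tote([[0,0,0]],58.9,4.4,r)*1000).round(0))
R=Rt(58.9,4.4)
for p in([.56,.04,.30],[.57,.05,.28],[.57,.05,.3],[.57,.05,.26]):
    s=ik(np.array(p),R); print(p,s.x.round(1),s.cost)
E
```

```text
-65 t [-0.67  0.72 -0.2 ] x [ 0.75  0.65 -0.16] floorC [[  16. -106.  -63.]]
-80 t [-0.75  0.56 -0.36] x [ 0.66  0.69 -0.3 ] floorC [[  32. -114.  -38.]]
-95 t [-0.8   0.36 -0.47] x [ 0.57  0.69 -0.44] floorC [[  48. -114.  -11.]]
-105 t [-0.82  0.21 -0.53] x [ 0.52  0.67 -0.54] floorC [[  58. -110.    6.]]
[0.56, 0.04, 0.3] [  3.8 -48.6 -42.9  37.2   0.5  -0.3] 0.0001240894455269515
[0.57, 0.05, 0.28] [  5.5 -47.9 -45.3  33.8  -0.9   0.6] 2.85570055761484e-16
[0.57, 0.05, 0.3] [  5.5 -47.5 -42.9  35.7  -0.9   0.6] 3.645552295719421e-18
[0.57, 0.05, 0.26] [  5.5 -48.3 -47.6  31.8  -0.9   0.6] 5.078901049148328e-14
```

```bash
python3 - <<'E'
from kin import *
R=att()[2]
go([.58,-.2,.40])
for p,r in(([.58,-.2,.40],0),([.71,-.08,.57],0),([.58,-.2,.4],-45),([.575,-.085,.28],-45),([.572,-.04,.273],-75),([.567,.0,.266],-95),([.567,.015,.26],-110)):
    s=ik(np.array(p),R@Ro.from_euler("z",r,degrees=True).as_matrix()); print(p,s.x.round(1),s.cost)
E
```

```text
q [ 3.  22.5 70.7 79.3  1.2 -0.9] p [0.8454 0.0505 0.7372] alpha 58.9 head 4.4 roll -0.2 t 20.675
shift [ 436.  -228.1  -68.8] turn None
[0.58, -0.2, 0.4] [-33.  -31.6 -22.6  46.2  31.3 -21.7] 3.4515382346358368e-31
[0.71, -0.08, 0.57] [-11.9 -15.4   6.7  54.3  13.9  -8.8] 1.5312846813364553e-23
[0.58, -0.2, 0.4] [-33.  -31.6 -22.6  46.2  31.3 -66.7] 9.907946598900135e-31
[0.575, -0.085, 0.28] [-17.3 -44.  -43.1  33.8  18.5 -56.8] 7.129118578641012e-30
[0.572, -0.04, 0.273] [-10.1 -46.8 -45.4  33.4  12.4 -82.8] 1.1064435219145462e-16
[0.567, 0.0, 0.266] [ -3.3 -48.6 -46.9  33.2   6.6 -99.2] 1.8612013826382084e-05
[0.567, 0.015, 0.26] [  -0.7  -48.6  -47.5   32.6    4.4 -112.8] 5.8885628730704865e-05
```

{"op": "send_rows", "data": {"targets": "10 -5 -2 0 255;35 -18 -6 0 255;70 -37 -11 0 255;105 -55 -17 0 255;145 -76 -23 0 255;185 -97 -29 0 255;225 -118 -36 0 255;265 -139 -42 0 255;305 -160 -48 -5 255;345 -180 -54 -10 255;380 -199 -60 -15 255;410 -214 -65 -20 255;430 -225 -68 -25 255;436 -228 -69 -30 255;436 -228 -69 -35 255;436 -228 -69 -40 255;436 -228 -69 -45 255;436 -228 -69 -45 255"}}

```text
time: 22.92
ee_pos: [0.5796, -0.1998, 0.3989]
tcp_rot: [-130.6, 37.0, -112.9]
wrist_force: [-0.8, -0.5, -7.8]
opening: 0.014
grasp_force: 117.7
```

```bash
python3 - <<'E'
from kin import *
a,h,R,o=att(); print(o["opening"])
go([.577,-.085,.30]);go([.577,-.085,.285]); go([.577,-.04,.278]); go([.575,.0,.272]);go([.575,.015,.265])
s=camera("scene"); t=camera("top"); canvas=np.zeros((600,800,3),'uint8')
canvas[:,:480]=cv2.resize(s[130:330,180:340],(480,600)); canvas[:320,480:800]=cv2.resize(t[170:290,240:360],(320,320)); cv2.imwrite("pics/v5.png",canvas)
E
```

```text
q [-32.9 -31.6 -22.6  46.4  31.2 -66.8] p [ 0.5796 -0.1998  0.3989] alpha 58.7 head 4.3 roll -45.2 t 22.925
0.013974495720907568
shift [-24.1 138.5  56.5] turn None
shift [-15.  147.6  64.3] turn None
shift [-43.9 182.2  70.9] turn None
shift [-69.1 213.6  74.9] turn None
shift [-75.9 228.   79.5] turn None
```

View pics/v5.png

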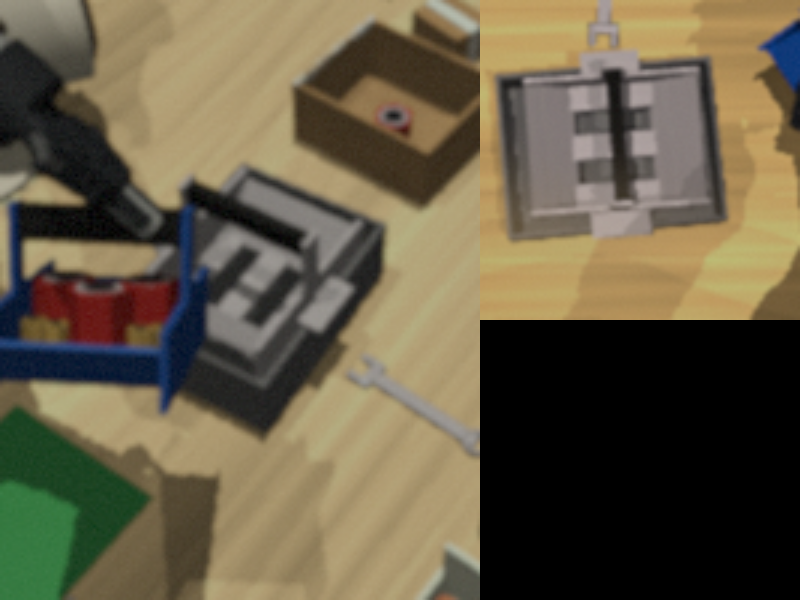

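The tote is held at roll -45° with its parts standing, and the sieve is clear at (290,222). I'll pour now.

{"op": "send_rows", "data": {"targets": "-8 50 20 0 255;-16 100 40 0 255;-18 130 58 0 255;-15 148 64 0 255;-15 148 64 0 255;-25 160 67 -10 255;-35 172 69 -20 255;-44 182 71 -30 255;-52 192 72 -37 255;-60 203 74 -44 255;-69 213 75 -50 255;-69 213 75 -50 255;-69 213 75 -50 255;-72 220 77 -57 255;-76 228 79 -64 255;-76 228 79 -64 255;-76 228 79 -64 255;-76 228 79 -64 255"}}

```text
time: 25.28
ee_pos: [0.575, 0.0144, 0.2651]
tcp_rot: [-122.8, -16.2, -75.4]
wrist_force: [0.4, -0.0, -3.1]
opening: 0.0138
grasp_force: 118.4
```

```bash
python3 - <<'E'
from kin import *
a,h,R,o=att(); print(o["opening"],o["wrist_force"])
s=camera("scene"); t=camera("top"); canvas=np.zeros((600,800,3),'uint8')
canvas[:,:480]=cv2.resize(s[130:330,180:340],(480,600)); canvas[:320,480:800]=cv2.resize(t[170:290,240:360],(320,320)); cv2.imwrite("pics/v6.png",canvas)
E
```

```text
q [  -0.7  -47.3  -46.5   32.3    4.4 -111.7] p [0.575  0.0144 0.2651] alpha 58.6 head 4.4 roll -109.1 t 25.275
0.013791794657009174 [ 0.3699 -0.031  -3.136 ]
```

View pics/v6.png

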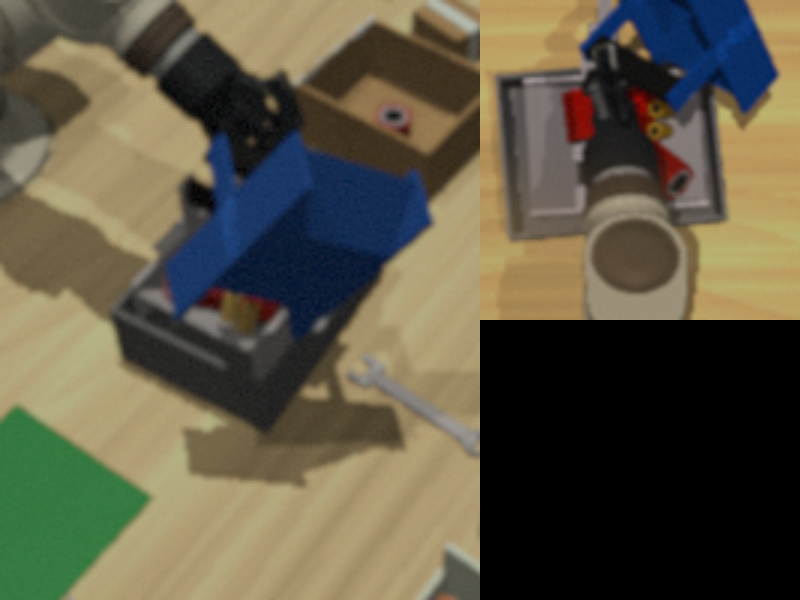

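```bash
python3 - <<'E'
from kin import *
go([.577,.0,.36]);go([.585,-.2,.42])
E
```

```text
shift [ 40.7 -72.5 -48.7] turn None
shift [245.2 -51.8 -86.2] turn None
```

{"op": "send_rows", "data": {"targets": "14 -24 -16 0 255;27 -48 -32 0 255;41 -72 -49 0 255;80 -68 -56 10 255;120 -64 -64 20 255;160 -60 -71 30 255;205 -56 -79 40 255;245 -52 -86 50 255;245 -52 -86 60 255;245 -52 -86 70 255;245 -52 -86 80 255;245 -52 -86 90 255;245 -52 -86 100 255;245 -52 -86 109 255;245 -52 -86 109 255;245 -52 -86 109 255"}}

```text
time: 27.38
ee_pos: [0.5855, -0.1994, 0.42]
tcp_rot: [-179.4, 58.6, -174.9]
wrist_force: [0.0, -0.1, -4.1]
opening: 0.014
grasp_force: 118.4
```

```bash
python3 - <<'E'
from kin import *
a,h,R,o=att(); print(o["opening"],o["wrist_force"])
s=camera("scene"); t=camera("top"); canvas=np.zeros((600,800,3),'uint8')
canvas[:,:480]=cv2.resize(s[130:330,160:320],(480,600)); canvas[:320,480:800]=cv2.resize(t[170:290,240:360],(320,320)); cv2.imwrite("pics/v7.png",canvas)
E
```

```text
q [-32.5 -30.2 -19.4  48.1  30.8 -21.7] p [ 0.5855 -0.1994  0.42  ] alpha 58.6 head 4.4 roll -0.4 t 27.375
0.013998266102346483 [ 0.0247 -0.065  -4.1497]
```

View pics/v7.png

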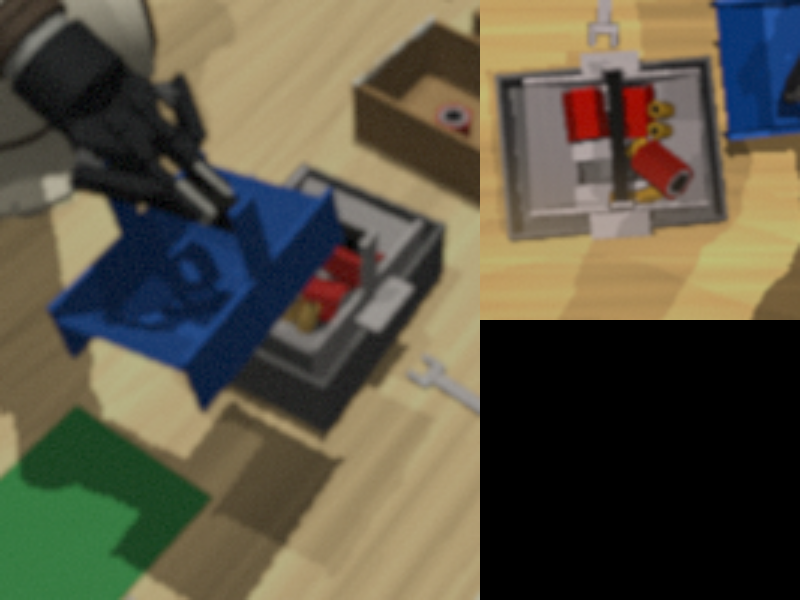

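```bash
python3 - <<'E'
from kin import *
go([.505,-.36,.25]);go([.505,-.36,.14]);go([.505,-.36,.117])
E
```

```text
shift [ 194.1 -153.     9.5] turn None
shift [ 288.  -152.5   66.8] turn None
shift [ 307.6 -152.4   78.8] turn None
```

{"op": "send_rows", "data": {"targets": "15 -12 1 0 255;45 -36 3 0 255;90 -71 5 0 255;135 -106 7 0 255;175 -138 9 0 255;194 -153 10 0 255;225 -153 29 0 255;255 -153 47 0 255;280 -153 62 0 255;288 -153 67 0 255;288 -153 67 0 255"}}

```text
time: 28.85
ee_pos: [0.5046, -0.36, 0.1391]
tcp_rot: [-179.8, 58.6, -175.3]
wrist_force: [-0.1, -0.7, -2.4]
opening: 0.0137
grasp_force: 118.6
```

{"op": "send_rows", "data": {"targets": "4 0 3 0 255;8 0 5 0 255;12 0 7 0 255;16 0 10 0 255;20 0 12 0 255;22 0 13 0 255;22 0 13 0 255", "newtons": 20}}

```text
time: 29.72
ee_pos: [0.5096, -0.3618, 0.1268]
tcp_rot: [-178.1, 59.5, -173.4]
wrist_force: [13.6, 6.0, 32.4]
opening: 0.0138
grasp_force: 127.6
```

```bash
python3 - <<'E'
from kin import *
a,h,R,o=att(); print(o["opening"],o["wrist_force"],o["grasp_force"])
s=camera("scene"); t=camera("top"); canvas=np.zeros((600,800,3),'uint8')
canvas[:400,:480]=cv2.resize(s[220:360,100:268],(480,400)); canvas[:320,480:800]=cv2.resize(t[170:290,340:460],(320,320)); cv2.imwrite("pics/v8.png",canvas[:400])
E
```

```text
q [-55.2 -16.2 -40.8  24.7  48.  -41.9] p [ 0.5096 -0.3618  0.1268] alpha 59.6 head 4.4 roll -1.1 t 29.725
0.013815764914323592 [13.5771  6.0442 32.4127] 127.55013942718506
```

View pics/v8.png

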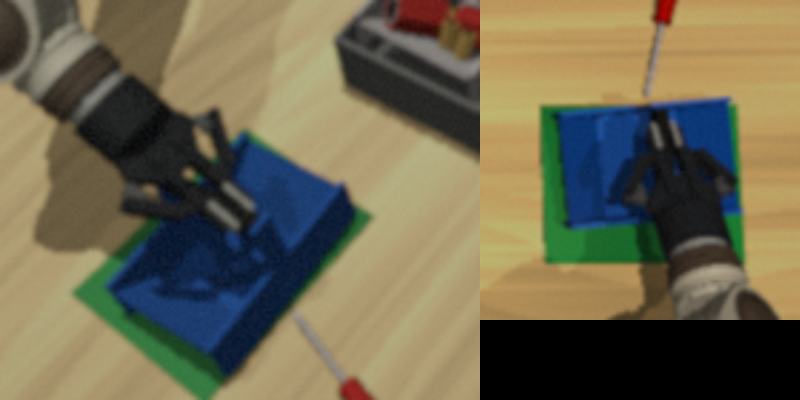

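{"op": "send_rows", "data": {"targets": "-7 0 -4 0 255;-9 0 -5 0 205;-9 0 -5 0 200;-9 0 -5 0 195;-9 0 -5 0 190;-9 0 -5 0 150;-9 0 -5 0 100;-9 0 -5 0 0;-9 0 -5 0 0;-9 0 -5 0 0;-9 0 -30 0 0;-9 0 -80 0 0;-9 0 -130 0 0;-40 0 -180 0 0;-80 0 -210 0 0;-80 0 -210 0 0"}}

```text
time: 31.82
ee_pos: [0.3673, -0.3716, 0.2964]
tcp_rot: [-179.0, 58.7, -174.7]
wrist_force: [-0.3, -0.3, -0.1]
opening: 0.0857
grasp_force: 0.0
```

```bash
python3 - <<'E'
from kin import *
a,h,R,o=att(); print(o["opening"],o["wrist_force"],o["grasp_force"])
s=camera("scene"); t=camera("top"); canvas=np.zeros((600,800,3),'uint8')
canvas[:400,:400]=cv2.resize(s[220:360,100:240],(400,400)); canvas[:400,400:800]=cv2.resize(t[180:280,355:455],(400,400)); canvas[400:]=0
canvas2=cv2.resize(t[175:275,240:340],(400,400)); cv2.imwrite("pics/v9.png",canvas[:400]); cv2.imwrite("pics/t9.png",t)
E
```

```text
q [-72.3 -22.8 -23.3  68.3  56.2 -65.6] p [ 0.3673 -0.3716  0.2964] alpha 58.7 head 4.1 roll -0.6 t 31.825
0.08566278149648851 [-0.2583 -0.3216 -0.0843] 0.0
```

View pics/v9.png

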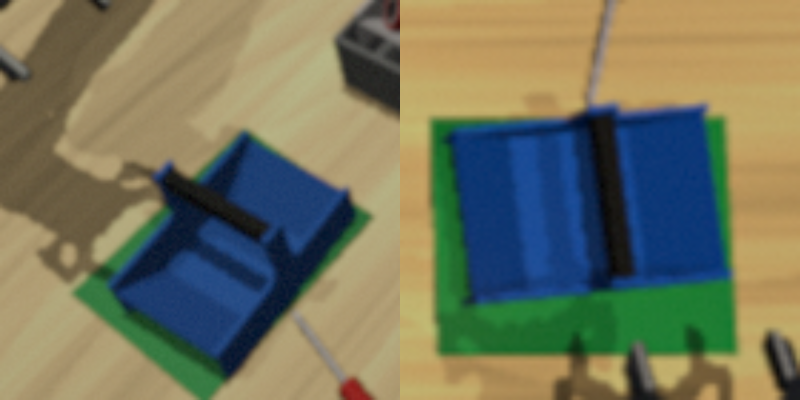

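The tote stands flat and empty on the mat. Next I'll locate the sieve's strap.

```bash
python3 - <<'E'
from kin import *
t=cv2.imread("pics/t9.png"); roi=t[188:256,280:306]; g=roi.max(2); m=(g<45).astype('uint8')
n,l,s,c=cv2.connectedComponentsWithStats(m); i=1+np.argmax(s[1:,4]); print(s[i],c[i])
ys,xs=np.where(l==i); 
top=[xs[ys<=ys.min()+3].mean()+280,ys.min()+188]; bot=[xs[ys>=ys.max()-3].mean()+280,ys.max()+188+1]; print(top,bot)
a=px("top",*top,.19);b=px("top",*bot,.19); print(a,b,(a+b)/2,np.degrees(np.arctan2(*(a-b)[[1,0]])),np.linalg.norm(a-b))
# bin rim corners check
c=np.array([px("top",u,v,.09)[:2] for u,v in((247,197),(326,191),(331,255),(251,260))]); print(c.mean(0))
R=Rt(58.7,4.1)
go([.575,.02,.36]); s=ik(np.array([.575,.02,.36]),R); print(s.x.round(1),s.cost)
E
```

```text
[  7   9  12  36 163] [10.9325 24.7055]
[np.float64(289.5), np.int64(197)] [np.float64(292.6363636363636), np.int64(233)]
[0.5636 0.0048 0.19  ] [ 0.4551 -0.0032  0.19  ] [0.5093 0.0008 0.19  ] 4.226357124078697 0.10880114058601752
[0.4876 0.0053]
shift [-183.2  372.8  166.5] turn None
[  0.5 -44.8 -34.9  41.3   3.1  -1.9] 1.821036184671301e-22
```

{"op": "send_rows", "data": {"targets": "-20 40 18 0 0;-40 80 36 0 0;-60 122 54 0 0;-80 163 73 0 0;-100 204 91 0 0;-120 245 109 0 0;-140 285 127 0 0;-160 325 145 0 0;-175 356 159 0 0;-183 373 166 0 0;-183 373 166 0 0;-183 373 166 0 0;-183 373 166 0 0"}}

```text
time: 33.55
ee_pos: [0.5742, 0.0195, 0.3599]
tcp_rot: [-179.7, 58.6, -175.3]
wrist_force: [0.7, -0.3, 0.6]
opening: 0.0855
grasp_force: 0.0
```

```bash
python3 - <<'E'
from kin import *
a,h,R,o=att(); print("-x60:",R.T@[-60,0,0],"up60",R.T@[0,0,60])
E
```

```text
q [  0.2 -44.8 -34.8  41.5   3.6  -2.3] p [0.5742 0.0195 0.3599] alpha 58.6 head 4.3 roll -0.2 t 33.55
-x60: [ 31.1772   4.6402 -51.0534] up60 [-51.2006  -0.1505 -31.2807]
```

Pushing toward the base at the J2 limit should take tilt off.

{"op": "send_rows", "data": {"targets": "30 4 -51 0 0;45 6 -76 0 0"}}

```text
time: 33.8
ee_pos: [0.5287, 0.0177, 0.3761]
tcp_rot: [-180.0, 56.0, -175.4]
wrist_force: [-0.0, 0.5, -0.3]
opening: 0.0854
grasp_force: 0.0
```

{"op": "send_rows", "data": {"targets": "30 4 -51 0 0"}}

```text
time: 33.92
ee_pos: [0.5056, 0.0157, 0.3945]
tcp_rot: [179.8, 53.7, -175.4]
wrist_force: [-0.6, 0.4, 1.3]
opening: 0.0856
grasp_force: 0.0
```

{"op": "send_rows", "data": {"targets": "30 4 -51 0 0"}}

```text
time: 34.05
ee_pos: [0.4778, 0.0127, 0.4185]
tcp_rot: [179.6, 51.6, -175.3]
wrist_force: [0.1, -0.3, 0.1]
opening: 0.0852
grasp_force: 0.0
```

```bash
python3 - <<'E'
from kin import *
a,h,R,o=att()
E
```

```text
q [ -1.7 -48.5 -24.1  63.    5.4  -4. ] p [0.4778 0.0127 0.4185] alpha 51.6 head 5.2 roll 0.4 t 34.05
```

{"op": "send_rows", "data": {"targets": "37 4 -47 -0.4 0"}}

```text
time: 34.17
ee_pos: [0.4475, 0.0083, 0.4383]
tcp_rot: [179.7, 49.4, -174.7]
wrist_force: [0.6, 0.2, -0.2]
opening: 0.0853
grasp_force: 0.0
```

{"op": "send_rows", "data": {"targets": "37 4 -47 0 0"}}

```text
time: 34.3
ee_pos: [0.4126, 0.0017, 0.4593]
tcp_rot: [179.3, 47.4, -174.6]
wrist_force: [1.2, -0.2, 0.4]
opening: 0.0856
grasp_force: 0.0
```

```bash
python3 - <<'E'
from kin import *
a,h,R,o=att(); z=R[:,2]
p=np.array([.529,.003,.183])+.012*z
s=ik(p,R); print(p,s.x.round(1),s.cost); go(p-.1*z); go(p)
for k in(.1,.05):
  s=ik(p-k*z,R); print(s.x.round(1),s.cost)
E
```

```text
q [ -6.  -48.5 -15.5  76.4   9.   -7.7] p [0.4126 0.0017 0.4593] alpha 47.4 head 6.3 roll 0.6 t 34.3
[0.5378 0.004  0.1749] [ -3.3 -44.7 -47.8  39.9   7.   -5.9] 1.121623154061041e-16
shift [124.6 -12.8 184.4] turn None
shift [124.6 -12.8 284.4] turn None
[ -6.7 -48.6 -39.   57.2  10.   -9. ] 0.008367877848413169
[ -4.6 -48.6 -44.8  48.2   8.2  -7. ] 0.0008413376742203359
```

```bash
python3 - <<'E'
from kin import *
a,h,R,o=att()
for p in([.548,.004,.32],[.545,.004,.24],[.54,.004,.176]):
  s=ik(np.array(p),R); print(s.x.round(1),s.cost); go(p)
E
```

```text
q [ -6.  -48.5 -15.5  76.4   9.   -7.7] p [0.4126 0.0017 0.4593] alpha 47.4 head 6.3 roll 0.6 t 34.3
[ -3.2 -39.8 -29.5  53.4   7.   -5.8] 3.456400031327531e-17
shift [ 11.  -12.6 193.6] turn None
[ -3.2 -42.6 -39.7  46.    7.   -5.9] 4.2099807485339177e-16
shift [ 71.9 -13.  245.6] turn None
[ -3.3 -44.3 -47.5  39.8   7.   -5.9] 1.952978662346502e-17
shift [122.3 -13.  285.3] turn None
```

{"op": "send_rows", "data": {"targets": "3 -4 55 0 0;6 -8 110 -0.6 0;9 -12 160 -0.6 0;11 -13 194 -0.6 0;11 -13 194 -0.6 0;42 -13 220 -0.6 0;72 -13 246 -0.6 0;100 -13 268 -0.6 0;115 -13 280 -0.6 0;122 -13 285 -0.6 0;122 -13 285 -0.6 0;122 -13 285 -0.6 0"}}

```text
time: 35.8
ee_pos: [0.5421, 0.0044, 0.178]
tcp_rot: [-180.0, 47.5, -173.7]
wrist_force: [-0.4, 0.1, 0.7]
opening: 0.0854
grasp_force: 0.0
```

```bash
python3 - <<'E'
from kin import *
a,h,R,o=att(); print(o["wrist_force"]); go([.539,.004,.176])
w=camera("wrist"); t=camera("top"); s=camera("scene"); canvas=np.zeros((600,800,3),'uint8')
canvas[:300,:400]=cv2.resize(w,(400,300)); canvas[:300,400:800]=cv2.resize(t[175:265,235:355],(400,300)); canvas[300:,:400]=cv2.resize(s[170:280,200:347],(400,300)); cv2.imwrite("pics/v10.png",canvas)
E
```

```text
q [ -3.2 -44.1 -47.3  39.6   7.   -6.5] p [0.5421 0.0044 0.178 ] alpha 47.5 head 6.3 roll -0.0 t 35.8
[-0.3964  0.1343  0.6714]
shift [ 3.6 -0.  -0.9] turn None
```

View pics/v10.png

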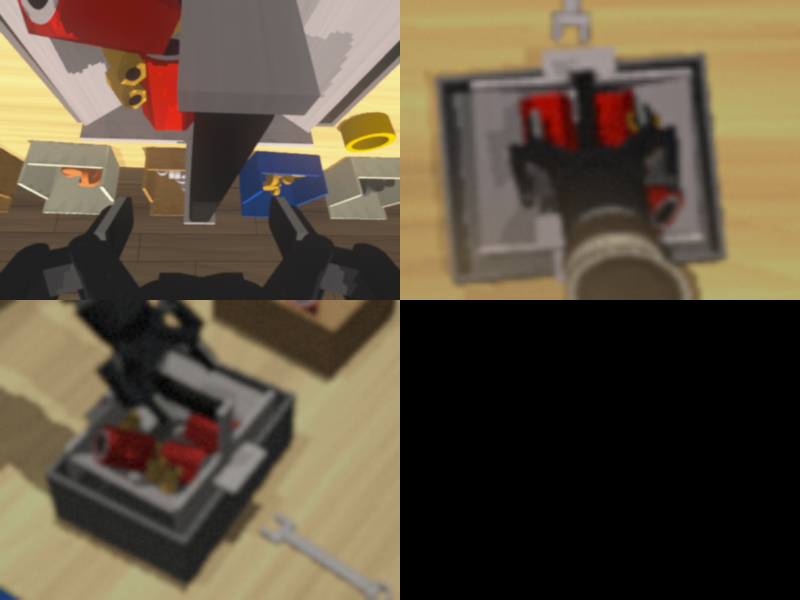

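The fingers straddle the sieve strap, so I'll grip and lift it to an underside of about 0.12 m.

{"op": "send_rows", "data": {"targets": "4 0 -1 0 100;4 0 -1 0 200;4 0 -1 0 255;4 0 -1 0 255;4 0 -1 0 255;4 0 -1 0 255;-4 0 -8 0 255;-16 0 -19 0 255;-28 0 -30 0 255;-40 0 -41 0 255;-42 0 -43 0 255;-42 0 -43 0 255", "newtons": 120}}

```text
time: 37.45
ee_pos: [0.5383, 0.0042, 0.2359]
tcp_rot: [180.0, 47.4, -173.7]
wrist_force: [0.6, -0.4, -8.1]
opening: 0.0139
grasp_force: 116.1
```

```bash
python3 - <<'E'
from kin import *
a,h,R,o=att(); print(o["opening"],o["wrist_force"],o["torque"]); u=np.array([np.cos(np.radians(4.5)),np.sin(np.radians(4.5)),0])
print("x20",R.T@u*20,"y20",R.T@[0,20,0],"up20",R.T@[0,0,20])
for d in(-.02,.03): s=ik(o["ee_pos"]+u*d,R); print(s.x.round(1),s.cost)
E
```

```text
q [ -3.3 -43.9 -40.7  46.2   7.   -6.5] p [0.5383 0.0042 0.2359] alpha 47.4 head 6.3 roll 0.0 t 37.45
0.013886116223429593 [ 0.6344 -0.3619 -8.1295] [-0.0287  1.523  -0.0158]
x20 [-13.5344  -0.6348  14.7111] y20 [-1.489  19.8785  1.6212] up20 [-14.7186   0.0019 -13.5412]
[ -3.8 -47.2 -42.1  48.2   7.4  -6.9] 8.47905038361658e-17
[ -2.6 -38.9 -38.5  43.4   6.6  -6.1] 9.661654534450276e-19
```

{"op": "send_rows", "data": {"targets": "-17 -1 18 0 255;-17 -1 18 0 255;10 0 -11 0 255;10 0 -11 0 255;-17 -1 18 0 255;-17 -1 18 0 255;10 0 -11 0 255;10 0 -11 0 255;-17 -1 18 0 255;-17 -1 18 0 255;10 0 -11 0 255;10 0 -11 0 255;-17 -1 18 0 255;-17 -1 18 0 255;10 0 -11 0 255;10 0 -11 0 255;-17 -1 18 0 255;-17 -1 18 0 255;10 0 -11 0 255;0 0 0 0 255"}}

```text
time: 39.95
ee_pos: [0.5367, 0.004, 0.2378]
tcp_rot: [-180.0, 47.6, -173.7]
wrist_force: [0.7, -0.1, -5.5]
opening: 0.0134
grasp_force: 119.4
```

{"op": "send_rows", "data": {"targets": "-17 -1 18 0 255;-17 -1 18 0 255;10 0 -11 0 255;10 0 -11 0 255;-17 -1 18 0 255;-17 -1 18 0 255;10 0 -11 0 255;10 0 -11 0 255;-17 -1 18 0 255;-17 -1 18 0 255;10 0 -11 0 255;10 0 -11 0 255;-17 -1 18 0 255;-17 -1 18 0 255;10 0 -11 0 255;10 0 -11 0 255;-17 -1 18 0 255;-17 -1 18 0 255;10 0 -11 0 255;0 0 0 0 255"}}

```text
time: 42.45
ee_pos: [0.5367, 0.004, 0.2379]
tcp_rot: [-180.0, 47.6, -173.7]
wrist_force: [0.6, 0.7, -6.5]
opening: 0.014
grasp_force: 119.7
```

```bash
cat > brass.py <<'E'
from kin import *
def brass(tag):
    "yellow pixels in each view over the sieve's inside (pose taken from the grasp), and mean force"
    a,h,R,o=att(); f=[]
    z=o["ee_pos"][2]-.1156
    c=o["ee_pos"][:2]-.050*np.array([np.cos(np.radians(4.5)),np.sin(np.radians(4.5))]); ca,sa=np.cos(np.radians(4.5)),np.sin(np.radians(4.5))
    for n in("top","scene"):
        im=camera(n); cv2.imwrite(f"pics/{tag}_{n}.png",im); f.append(bot.get_obs()["wrist_force"][2])
        poly=np.array([proj(n,[c[0]+ca*x-sa*y,c[1]+sa*x+ca*y,z+zz],o) for x,y,zz in((.073,.095,.045),(.073,-.095,.045),(-.073,-.095,.045),(-.073,.095,.045))])
        m=cv2.fillConvexPoly(np.zeros(im.shape[:2],'uint8'),poly.round().astype(int),1)
        hsv=cv2.cvtColor(im,cv2.COLOR_BGR2HSV); y=((hsv[...,0]>14)&(hsv[...,0]<34)&(hsv[...,1]>90)&(hsv[...,2]>50)&(m>0))
        r=(((hsv[...,0]<8)|(hsv[...,0]>172))&(hsv[...,1]>140)&(m>0)); nn,l,s,cc=cv2.connectedComponentsWithStats(y.astype('uint8'))
        print(n,"brass",y.sum(),[(cc[i].round(0).tolist(),int(s[i,4])) for i in range(1,nn) if s[i,4]>4],"red",r.sum())
    for _ in range(4): camera("top"); f.append(bot.get_obs()["wrist_force"][2])
    print("Fz",np.mean(f),"open",o["opening"])
E
python3 -c "
from brass import *
brass('a')"
```

```text
q [ -3.3 -44.3 -40.8  46.3   7.1  -6.5] p [0.5367 0.004  0.2379] alpha 47.6 head 6.3 roll -0.0 t 42.45
top brass 97 [([298.0, 243.0], 89), ([318.0, 245.0], 8)] red 121
scene brass 101 [([258.0, 219.0], 101)] red 490
Fz -7.192182029856666 open 0.014038377155881632
```

{"op": "send_rows", "data": {"targets": "-17 -1 18 6 255;-17 -1 18 10 255;10 0 -11 10 255;10 0 -11 10 255;-17 -1 18 10 255;-17 -1 18 10 255;10 0 -11 10 255;10 0 -11 5 255;-17 -1 18 0 255;-17 -1 18 -5 255;10 0 -11 -10 255;10 0 -11 -10 255;-17 -1 18 -10 255;-17 -1 18 -10 255;10 0 -11 -10 255;10 0 -11 -10 255;-17 -1 18 -5 255;-17 -1 18 0 255;10 0 -11 0 255;0 0 0 0 255"}}

```text
time: 45.25
ee_pos: [0.5372, 0.004, 0.2379]
tcp_rot: [-180.0, 47.6, -173.7]
wrist_force: [1.9, -0.1, -6.9]
opening: 0.0136
grasp_force: 119.5
```

{"op": "send_rows", "data": {"targets": "-17 -1 18 0 255;-17 -1 18 0 255;10 0 -11 0 255;10 0 -11 0 255;-17 -1 18 0 255;-17 -1 18 0 255;10 0 -11 0 255;10 0 -11 0 255;-17 -1 18 0 255;-17 -1 18 0 255;10 0 -11 0 255;10 0 -11 0 255;-17 -1 18 0 255;-17 -1 18 0 255;10 0 -11 0 255;10 0 -11 0 255;-17 -1 18 0 255;-17 -1 18 0 255;10 0 -11 0 255;0 0 0 0 255"}}

```text
time: 47.75
ee_pos: [0.5369, 0.004, 0.2379]
tcp_rot: [-180.0, 47.6, -173.7]
wrist_force: [1.2, 0.1, -6.0]
opening: 0.0141
grasp_force: 119.4
```

```bash
python3 -c "
from brass import *
brass('b')"
```

```text
q [ -3.3 -44.3 -40.8  46.3   7.1  -6.5] p [0.5369 0.004  0.2379] alpha 47.6 head 6.3 roll -0.0 t 47.75
top brass 89 [([298.0, 243.0], 84)] red 54
scene brass 95 [([253.0, 218.0], 95)] red 449
Fz -7.129520533399766 open 0.014076685418213594
```

```bash
python3 -c "
from brass import *
o=bot.get_obs(); z=o['ee_pos'][2]-.1156
c=o['ee_pos'][:2]-.050*np.array([np.cos(.0785),np.sin(.0785)]); print(c,z)
im=cv2.imread('pics/b_scene.png'); hsv=cv2.cvtColor(im,cv2.COLOR_BGR2HSV)
y=((hsv[...,0]>14)&(hsv[...,0]<34)&(hsv[...,1]>90)&(hsv[...,2]>50)); r=(((hsv[...,0]<8)|(hsv[...,0]>172))&(hsv[...,1]>140))
for v in range(190,250,2): print(v,''.join('Y' if y[v,u] else 'R' if r[v,u] else ('#' if im[v,u].max()<50 else '.') for u in range(215,305)))
p=px('scene',253,218,z+.02); d=p[:2]-c; ca,sa=np.cos(.0785),np.sin(.0785); print('sieve xy',ca*d[0]+sa*d[1],-sa*d[0]+ca*d[1])
"
```

```text
[0.4883 0.0003] 0.11985124491064782
190 ..Y.YYYYYYYYY.Y.YYYYY............##################.....####...........................YYY
192 Y..Y.Y.Y.YY.YY.Y.Y.Y........................########......#######.....................YYYY
194 ..Y.Y.Y.YY..YYYY.YYY.........................RRR######....#######.......................Y.
196 Y..YY.Y...YY...YYY.......................RRRRRR...#####..########.....................Y.Y.
198 ..YYYYY..YY.YY........................RRRRRRRR....####.....######......................Y..
200 ..Y...Y.Y.Y.YY.......................RRRRRRRRR....####....................................
202 ........YY.YY...................RRRRRRRRRRRRRRR...####....................................
204 .......Y.YY.YY.............RRRRRRRRRRRRRRRRRRRRRR....................................###..
206 ...........YY.............RRRRRRRRRRRRRRRRRRRRRRRRRRRRR......R......................#####.
208 .............................RRRRRRRRRRRRRRRRRR.RRRRRRRRRRRR......................######..
210 ........................####..RRRRRRRRRRRRRR....RRRRRRRRRRR..#####...................#....
212 Y..............
[... 1137 characters left out ...]
..##########.#.......##############.....................#############YYYY.Y...
238 YY..#####.........####.........####################................############.YYY.Y.Y.Y.
240 YYY.#########................######################........#.......###########YYYYY....Y.Y
242 .YYY.############...........########################.....#####....##########.YYY...YY...Y.
244 ......###############.........######################....####.....##########.YYYY.YYYYYY..Y
246 ......###################.........##################..####.....###########.YYYYYYYYY...YYY
248 .......#####################..........####################....###########YYYYYYYYYYY......
sieve xy 0.0007656746009943667 -0.04301911126614288
```

{"op": "send_rows", "data": {"targets": "-15 0 -14 -10 255;-15 0 -14 -20 255;-15 0 -14 -30 255;-15 0 -14 -36 255;-32 -1 4 -36 255;-32 -1 4 -36 255;-5 0 -25 -36 255;-5 0 -25 -36 255;-32 -1 4 -36 255;-32 -1 4 -30 255;-5 0 -25 -20 255;-5 0 -25 -12 255;-32 -1 4 -6 255;-32 -1 4 0 255;-5 0 -25 0 255;-5 0 -25 0 255;-32 -1 4 0 255;-32 -1 4 0 255;-5 0 -25 0 255;0 0 0 0 255"}}

```text
time: 50.55
ee_pos: [0.5378, 0.0039, 0.2397]
tcp_rot: [-179.9, 47.8, -173.6]
wrist_force: [1.1, 0.3, -6.5]
opening: 0.0137
grasp_force: 119.7
```

{"op": "send_rows", "data": {"targets": "-17 -1 18 0 255;-17 -1 18 0 255;10 0 -11 0 255;10 0 -11 0 255;-17 -1 18 0 255;-17 -1 18 0 255;10 0 -11 0 255;10 0 -11 0 255;-17 -1 18 0 255;-17 -1 18 0 255;10 0 -11 0 255;10 0 -11 0 255;-17 -1 18 0 255;-17 -1 18 0 255;10 0 -11 0 255;10 0 -11 0 255;-17 -1 18 0 255;-17 -1 18 0 255;10 0 -11 0 255;0 0 0 0 255"}}

```text
time: 53.05
ee_pos: [0.5368, 0.004, 0.2379]
tcp_rot: [-180.0, 47.6, -173.7]
wrist_force: [1.7, -0.1, -6.1]
opening: 0.0139
grasp_force: 119.6
```

```bash
cat >> brass.py <<'E'
def ascii(tag,n="scene",v0=190,v1=240,u0=215,u1=305):
    im=cv2.imread(f'pics/{tag}_{n}.png'); hsv=cv2.cvtColor(im,cv2.COLOR_BGR2HSV)
    y=((hsv[...,0]>14)&(hsv[...,0]<34)&(hsv[...,1]>90)&(hsv[...,2]>50)); r=(((hsv[...,0]<8)|(hsv[...,0]>172))&(hsv[...,1]>140))
    for v in range(v0,v1,2): print(v,''.join('Y' if y[v,u] else 'R' if r[v,u] else ('#' if im[v,u].max()<50 else '.') for u in range(u0,u1)))
E
python3 -c "
from brass import *
brass('c'); ascii('c')"
```

```text
q [ -3.3 -44.3 -40.8  46.3   7.1  -6.5] p [0.5368 0.004  0.2379] alpha 47.6 head 6.3 roll -0.0 t 53.05
top brass 112 [([305.0, 221.0], 5), ([282.0, 241.0], 21), ([298.0, 243.0], 83)] red 208
scene brass 113 [([251.0, 198.0], 19), ([259.0, 216.0], 94)] red 495
Fz -6.70128776396927 open 0.013934423347442498
190 .YY.YY...YYY.YYYYY.YYY...........#################......####...........................YYY
192 .......YYY.YYYYYY.YY.....................RRRR#######......#######.....................YYYY
194 Y.YYYYY.YY......YYYY....................RRRRRRRR#R####.....######......................Y.Y
196 .YYYYYY.Y..YY.YY.Y...................YY..RRRRRRRRRRR###..########.........................
198 ..YYYYY......YY..................YYYYYY..RRRRRRRRRRRRRRRRRR#R####......................Y..
200 ....Y.Y.YYYYY....................YY..RRRRRRRRRRRRRRRRRRRRRRRRRRR..........................
202 ...........Y......................RRRRRRRRRRRRRRRRRRRRRRRRRRRRRR..........................
204 ........YYYYYY..................RRRRRRRRRRRRRRRR.....RRRRRRRRRR.....................####..
206 ........YYYY.................
[... 881 characters left out ...]
.........................#########.
226 YYYYYY.......###########.....................................................###########.Y
228 YYYY.....####################......................................#####..############..YY
230 YY.....#######################.YYY................................###################YYYYY
232 Y.....######################...YYYYYY............................##################.YYY..Y
234 Y........#################.......##########.........................##############.YYYY.YY
236 YY..#.........##########.........##############...............###################.YYYYY..Y
238 YYY.#####........#####.........####################.........###################.YYYYY.Y.Y.
```

{"op": "send_rows", "data": {"targets": "-24 -1 26 10 255;-24 -1 26 20 255;12 0 -13 30 255;12 0 -13 34 255;-24 -1 26 34 255;-24 -1 26 34 255;12 0 -13 34 255;12 0 -13 25 255;-24 -1 26 15 255;-24 -1 26 5 255;12 0 -13 0 255;12 0 -13 0 255;-24 -1 26 0 255;-24 -1 26 0 255;12 0 -13 0 255;12 0 -13 0 255;-24 -1 26 0 255;-24 -1 26 0 255;12 0 -13 0 255;0 0 0 0 255"}}

```text
time: 55.85
ee_pos: [0.5363, 0.0039, 0.24]
tcp_rot: [-179.9, 47.8, -173.7]
wrist_force: [1.4, 0.1, -5.7]
opening: 0.0136
grasp_force: 119.4
```

{"op": "send_rows", "data": {"targets": "-24 -1 26 0 255;-24 -1 26 0 255;12 0 -13 0 255;12 0 -13 0 255;-24 -1 26 0 255;-24 -1 26 0 255;12 0 -13 0 255;12 0 -13 0 255;-24 -1 26 0 255;-24 -1 26 0 255;12 0 -13 0 255;12 0 -13 0 255;-24 -1 26 0 255;-24 -1 26 0 255;12 0 -13 0 255;12 0 -13 0 255;-24 -1 26 0 255;-24 -1 26 0 255;12 0 -13 0 255;0 0 0 0 255"}}

```text
time: 58.35
ee_pos: [0.5362, 0.0039, 0.2403]
tcp_rot: [-179.9, 47.8, -173.6]
wrist_force: [0.7, 0.2, -4.4]
opening: 0.0139
grasp_force: 120.0
```

```bash
python3 -c "
from brass import *
brass('d'); ascii('d',v1=226)"
```

```text
q [ -3.3 -44.6 -40.8  46.3   7.1  -6.5] p [0.5362 0.0039 0.2403] alpha 47.8 head 6.2 roll -0.1 t 58.35
top brass 155 [([283.0, 211.0], 27), ([311.0, 235.0], 21), ([298.0, 244.0], 90), ([318.0, 245.0], 17)] red 150
scene brass 53 [([242.0, 215.0], 51)] red 469
Fz -6.163355285229481 open 0.013881689132261694
190 .Y..YY.YYY.YY.YYY.Y.YY.............################.....#####...........................YY
192 ..Y.YYYY..YYYYYY.Y...Y.Y...................##########.....########......................YY
194 Y..YY.Y.Y.YYYY..YYY.YYY.......................RRR#####....######..........................
196 Y.YY..Y.YY.Y.Y.YYY.YY........................RRRRRRR##...########.........................
198 ..YYYYYYY.Y.Y.Y..YY..................RRRRR..RRRRRRRRRRRRRRRRRR####........................
200 .YYYYY....YY.Y.YYY................RRRRRRRRRRRRRRRRRRRRRRRRRRR.####......................YY
202 ........YY..Y.YY................RRRRRRRRRRRRRRRRRRRRRRRRRRR.#####.........................
204 ........YYYYY.................RRRRRRRRRRRRRRRRRR....RRRRRRR.####.......................#..
206 ..........YYYYY.............
[... 217 characters left out ...]
RRRR...............................
212 Y........................YY.#####..RRRRR.........RRRRRRRRR....###........................#
214 Y......................YYYYYYYY###..RR.........RRRRRRRRRR....#R#.......................###
216 YYYYYYY...............YYYYYYYYYY#..............RRRRRRRRRRR...##.......................####
218 YYYYYYYY..................YYYY.##..............RRRRRRRRRRR..........................######
220 YYYYYYYYY......................................RRRRRRRRRRRR........................#######
222 YYYYYYYYY......................................RRRRRRRRRRR.......................#########
224 YYYYYYYY..........................................RRRRRR........................#########.
```

{"op": "send_rows", "data": {"targets": "-24 -1 26 -10 255;-24 -1 26 -20 255;12 0 -13 -30 255;12 0 -13 -34 255;-24 -1 26 -34 255;-24 -1 26 -34 255;12 0 -13 -34 255;12 0 -13 -25 255;-24 -1 26 -15 255;-24 -1 26 -5 255;12 0 -13 0 255;12 0 -13 0 255;-24 -1 26 0 255;-24 -1 26 0 255;12 0 -13 0 255;12 0 -13 0 255;-24 -1 26 0 255;-24 -1 26 0 255;12 0 -13 0 255;0 0 0 0 255"}}

```text
time: 61.15
ee_pos: [0.5362, 0.0039, 0.24]
tcp_rot: [-179.9, 47.8, -173.6]
wrist_force: [1.6, 0.6, -4.7]
opening: 0.0138
grasp_force: 121.3
```

{"op": "send_rows", "data": {"targets": "-24 -1 26 0 255;-24 -1 26 0 255;12 0 -13 0 255;12 0 -13 0 255;-24 -1 26 0 255;-24 -1 26 0 255;12 0 -13 0 255;12 0 -13 0 255;-24 -1 26 0 255;-24 -1 26 0 255;12 0 -13 0 255;12 0 -13 0 255;-24 -1 26 0 255;-24 -1 26 0 255;12 0 -13 0 255;12 0 -13 0 255;-24 -1 26 0 255;-24 -1 26 0 255;12 0 -13 0 255;0 0 0 0 255"}}

```text
time: 63.65
ee_pos: [0.5362, 0.0039, 0.2403]
tcp_rot: [-179.9, 47.8, -173.6]
wrist_force: [2.6, 1.0, -3.4]
opening: 0.0139
grasp_force: 121.5
```

```bash
python3 -c "
from brass import *
brass('e'); ascii('e',v1=226); ascii('e','top',196,256,250,335)"
```

```text
q [ -3.3 -44.6 -40.8  46.3   7.1  -6.5] p [0.5362 0.0039 0.2403] alpha 47.8 head 6.2 roll -0.1 t 63.65
top brass 122 [([299.0, 244.0], 90), ([318.0, 243.0], 32)] red 159
scene brass 45 [([234.0, 203.0], 43)] red 440
Fz -5.973162747964348 open 0.013909103443550827
190 .Y.YYY.Y.YYYY..YY..Y..Y.Y...####YY#################.....#########.........................
192 YYYYYYYYYYYY.YY...Y.YYYY...............RR#RRR########.....#######.........................
194 ..YY.YYY.YYY.Y.YYYY.YYYY.Y............RRRRRRRR##R#####....######..........................
196 YY..YYY.YYY.Y.Y..YYY.YYYY.............RRRRRRRRRRRRRRR...##########........................
198 ..YY.Y.YYY..Y..YYY.YY.Y..Y...........RRRRRRRRRRRRRRRR..........###........................
200 ..YY........Y.YY.YY.YY.YY............RRRRRRRRRRRRRRR.#####................................
202 .....Y.Y.YYYYYYY.YYY.Y...............RRRRRRRRRRRRRRR.#####....R...........................
204 ........YYYYYY.YY.YYY...............RRRRRRRRRRRRRRR..####..RRRR...........................
206 ........Y.YYYYYY..Y................RRRRRRRRRRRRRRRRR..#..RRRRRRR........
[... 2873 characters left out ...]
.........RRRRRRRRRR.#.......................##.....................YYY
242 ...........................................YYYY..YYYYYYY.YY.......YYYYYY......#...YYY
244 ........................................YYYYYYYYYYY.YYYYY.YYYY....YYYYYY..........YYY
246 ....................................YYYYYYYY................YYY...YYYYYY...........YY
248 .....................................YYY........................Y..................YY
250 ....................................YY.............................................YY
252 ...YY.............................................................................YYY
254 ...YY.............................................YYYY..Y...........YYYYYYYYYYYYYYYYY
```

{"op": "send_rows", "data": {"targets": "-24 -1 26 10 255;-24 -1 26 20 255;12 0 -13 30 255;12 0 -13 34 255;-24 -1 26 34 255;-24 -1 26 34 255;12 0 -13 34 255;12 0 -13 25 255;-24 -1 26 15 255;-24 -1 26 5 255;12 0 -13 0 255;12 0 -13 0 255;-24 -1 26 0 255;-24 -1 26 0 255;12 0 -13 0 255;12 0 -13 0 255;-24 -1 26 0 255;-24 -1 26 0 255;12 0 -13 0 255;0 0 0 0 255"}}

```text
time: 66.45
ee_pos: [0.5361, 0.0039, 0.24]
tcp_rot: [-179.9, 47.8, -173.7]
wrist_force: [1.6, -0.2, -3.7]
opening: 0.0138
grasp_force: 121.8
```

{"op": "send_rows", "data": {"targets": "-24 -1 26 0 255;-24 -1 26 0 255;12 0 -13 0 255;12 0 -13 0 255;-24 -1 26 0 255;-24 -1 26 0 255;12 0 -13 0 255;12 0 -13 0 255;-24 -1 26 0 255;-24 -1 26 0 255;12 0 -13 0 255;12 0 -13 0 255;-24 -1 26 0 255;-24 -1 26 0 255;12 0 -13 0 255;12 0 -13 0 255;-24 -1 26 0 255;-24 -1 26 0 255;12 0 -13 0 255;0 0 0 0 255"}}

```text
time: 68.95
ee_pos: [0.5362, 0.0039, 0.2402]
tcp_rot: [-179.9, 47.8, -173.6]
wrist_force: [1.4, 0.2, -3.9]
opening: 0.0139
grasp_force: 121.7
```

```bash
python3 -c "
from brass import *
brass('f'); f=[]
for _ in range(12): camera('top'); f.append(bot.get_obs()['wrist_force'][2])
print(np.mean(f))
print(px('top',318,244,.02),px('top',318,244,.15))
t=cv2.imread('pics/f_top.png');s=cv2.imread('pics/f_scene.png');w=camera('wrist');cv2.imwrite('pics/f_wrist.png',w)
c=np.zeros((600,800,3),'uint8'); c[:300,:400]=cv2.resize(w,(400,300)); c[300:,:400]=cv2.resize(t[190:265,240:340],(400,300),interpolation=cv2.INTER_CUBIC); c[:400,400:]=cv2.resize(s[170:250,215:295],(400,400),interpolation=cv2.INTER_CUBIC); cv2.imwrite('pics/v11.png',c)
"
```

```text
q [ -3.3 -44.6 -40.8  46.3   7.1  -6.5] p [0.5362 0.0039 0.2402] alpha 47.8 head 6.2 roll -0.1 t 68.95
top brass 145 [([277.0, 205.0], 5), ([283.0, 209.0], 11), ([299.0, 244.0], 92), ([318.0, 243.0], 35)] red 127
scene brass 46 [([234.0, 203.0], 43)] red 446
Fz -6.071448321002308 open 0.013899854556437226
-5.683153958886199
[ 0.4322 -0.0925  0.02  ] [ 0.4243 -0.0814  0.15  ]
```

View pics/v11.png

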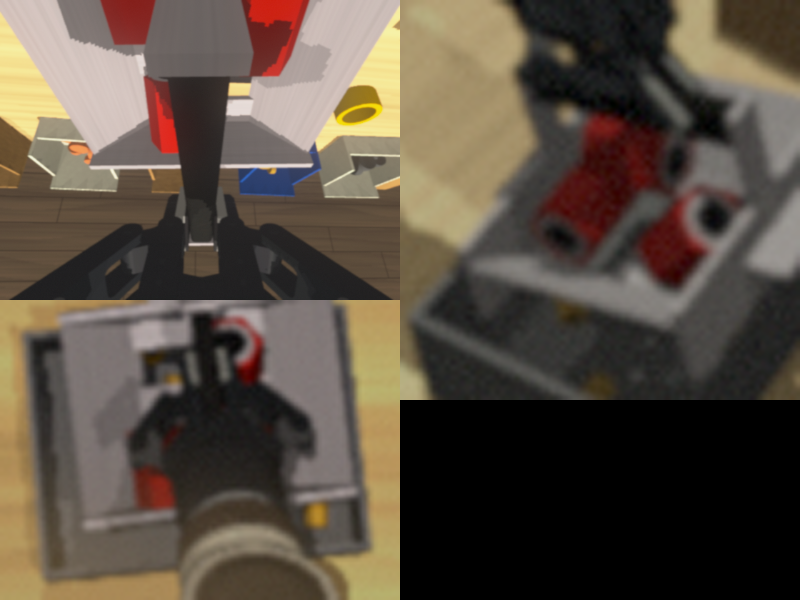

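The sieve holds three nuts and no brass. Two standoffs show through the gaps inside the bin, at crop (318,515) and (170,370), and the weight of about 5.8 N matches the sieve plus three nuts. I'll go to the stretch point to add tilt for the pour.

```bash
python3 - <<'E'
from kin import *
R=att()[2]
go([.545,.01,.34]); go([.88,.08,.60])
for p in([.545,.01,.34],[.7,.04,.47],[.88,.08,.60],[.9,.08,.6]):
    s=ik(np.array(p),R); print(p,s.x.round(1),s.cost)
E
```

```text
q [ -3.3 -43.9 -40.7  46.1   7.   -6.5] p [0.5384 0.0042 0.236 ] alpha 47.4 head 6.3 roll 0.0 t 69.9
shift [-81.4   5.1 -65. ] turn None
shift [-503.4   37.8    9.8] turn None
[0.545, 0.01, 0.34] [ -2.2 -39.6 -27.1  55.4   6.3  -5.8] 4.500571387830948e-17
[0.7, 0.04, 0.47] [  2.  -13.4   4.3  60.4   3.2  -2.9] 1.1342073998222654e-22
[0.88, 0.08, 0.6] [ 4.8 26.4 65.4 81.6  1.1 -1. ] 1.0404504062711747e-23
[0.9, 0.08, 0.6] [ 4.7 30.4 70.8 82.5  1.2 -1.1] 0.00011822520216315999
```

{"op": "send_rows", "data": {"targets": "-15 1 -12 0 255;-45 3 -36 0 255;-81 5 -65 0 255;-115 8 -60 0 255;-150 11 -54 0 255;-185 13 -48 0 255;-220 16 -42 0 255;-255 18 -35 0 255;-290 21 -29 0 255;-325 24 -23 0 255;-360 27 -16 0 255;-395 30 -10 0 255;-430 32 -3 0 255;-460 34 2 0 255;-485 36 6 0 255;-503 38 10 0 255;-520 38 10 0 255"}}

```text
time: 72.03
ee_pos: [0.8887, 0.0816, 0.6048]
tcp_rot: [180.0, 47.7, -173.7]
wrist_force: [26.5, 3.0, 59.1]
opening: 0.0139
grasp_force: 123.2
```

{"op": "send_rows", "data": {"targets": "-50 0 -28 0 255"}}

```text
time: 72.15
ee_pos: [0.8832, 0.0813, 0.6244]
tcp_rot: [-180.0, 49.4, -173.7]
wrist_force: [0.5, 0.6, -7.0]
opening: 0.0138
grasp_force: 121.8
```

{"op": "send_rows", "data": {"targets": "-50 0 -28 0 255"}}

```text
time: 72.28
ee_pos: [0.8695, 0.0805, 0.6658]
tcp_rot: [-179.9, 52.8, -173.7]
wrist_force: [-0.7, 0.6, -3.2]
opening: 0.014
grasp_force: 121.9
```

{"op": "send_rows", "data": {"targets": "-50 0 -28 0 255"}}

```text
time: 72.4
ee_pos: [0.857, 0.0797, 0.6962]
tcp_rot: [-179.9, 55.2, -173.7]
wrist_force: [-0.3, -0.3, -5.8]
opening: 0.0138
grasp_force: 122.0
```

{"op": "send_rows", "data": {"targets": "-50 0 -28 0 255"}}

```text
time: 72.53
ee_pos: [0.8449, 0.0788, 0.7236]
tcp_rot: [-179.8, 57.4, -173.6]
wrist_force: [-0.9, -0.1, -5.6]
opening: 0.0141
grasp_force: 122.0
```

{"op": "send_rows", "data": {"targets": "-50 0 -28 0 255"}}

```text
time: 72.65
ee_pos: [0.832, 0.078, 0.7503]
tcp_rot: [-179.8, 59.6, -173.6]
wrist_force: [-0.1, -0.2, -6.0]
opening: 0.0135
grasp_force: 122.0
```

```bash
cat >> kin.py <<'E'
# sieve in tool frame at its grasp (tool alpha 47.5, heading 6.3; sieve yaw 4.5)
Rs=Rt(47.5,6.3); Ys=Ro.from_euler("z",4.5,degrees=True).as_matrix(); S0=Rs.T@(Ys@np.array([-.050,0,-.116])); AS=Rs.T@Ys
def sieve(pts,R): return (R@(S0[:,None]+AS@np.array(pts,float).T)).T
E
python3 - <<'E'
from kin import *
a,h,R,o=att(); print(o["opening"],o["wrist_force"])
pts=[[-.075,.102,.048],[0,.102,.048],[.075,.102,.048],[-.081,.047,0],[.081,.047,0],[-.081,-.047,0],[.081,-.047,0],[-.111,.035,.03],[.111,.035,.03],[-.111,-.035,.03],[.111,-.035,.03]]
for r in(0,-45,-65,-80,-95,-108):
    Q=R@Ro.from_euler("z",r,degrees=True).as_matrix(); u=(Q@AS)[2]; t=-(u@[0,.766,.643]); n=u@[0,-.643,.766]; P=sieve(pts,Q)*1000
    print(r,"up",u.round(2),"t %.2f fr %.2f"%(t,.27*(abs(u[0])+n)),"dir",(Q@AS@[0,.766,.643]).round(2),"lip",P[:3].round(0).tolist(),"bodymin",P[3:].min(0).round(0),P[3:].max(0).round(0))
E
```

```text
q [ 5.  21.5 70.8 79.6  0.9 -0.7] p [0.832  0.078  0.7503] alpha 59.6 head 6.1 roll -0.1 t 72.65
0.013467416004989515 [-0.0552 -0.1705 -5.9824]
0 up [0.21 0.   0.98] t -0.63 fr 0.26 dir [-0.19  0.75  0.63] lip [[-116.0, 94.0, -92.0], [-42.0, 99.0, -77.0], [31.0, 105.0, -61.0]] bodymin [-142.  -54. -141.] [ 80.  52. -71.]
-45 up [ 0.06 -0.61  0.79] t -0.04 fr 0.28 dir [-0.55  0.83  0.04] lip [[-120.0, -32.0, -123.0], [-58.0, 9.0, -119.0], [5.0, 50.0, -115.0]] bodymin [-116. -160. -128.] [ 97.  16. -43.]
-65 up [-0.1  -0.79  0.61] t 0.21 fr 0.29 dir [-0.68  0.7  -0.21] lip [[-106.0, -87.0, -109.0], [-51.0, -36.0, -116.0], [3.0, 15.0, -124.0]] bodymin [ -91. -179. -111.] [104.   2.  -8.]
-80 up [-0.25 -0.86  0.45] t 0.37 fr 0.31 dir [-0.76  0.54 -0.37] lip [[-89.0, -122.0, -87.0], [-42.0, -68.0, -106.0], [6.0, -13.0, -124.0]] bodymin [ -69. -180. -100.] [112.  -8.  31.]
-95 up [-0.4  -0.87  0.28] t 0.48 fr 0.32 dir [-0.81  0.34 -0.48] lip [[-70.0, -150.0, -59.0], [-29.0, -94.0, -88.0], [12.0, -39.0, -118.0]] bodymin [ -45. -180.  -86.] [119.  -8.  70.]
-108 up [-0.53 -0.84  0.14] t 0.55 fr 0.32 dir [-0.82  0.14 -0.55] lip [[-51.0, -165.0, -29.0], [-15.0, -112.0, -69.0], [20.0, -59.0, -108.0]] bodymin [ -25. -181.  -74.] [124.   1. 102.]
```

```bash
python3 - <<'E'
from kin import *
R=att()[2]
for p,r in(([.56,.2,.42],0),([.515,.29,.30],-45),([.514,.321,.262],-65),([.511,.349,.26],-80),([.505,.375,.255],-95),([.497,.395,.25],-110)):
    s=ik(np.array(p),R@Ro.from_euler("z",r,degrees=True).as_matrix()); print(p,s.x.round(1),s.cost); go(p)
E
```

```text
q [ 5.  21.5 70.8 79.6  0.9 -0.7] p [0.832  0.078  0.7503] alpha 59.6 head 6.1 roll -0.1 t 72.65
[0.56, 0.2, 0.42] [ 28.8 -38.1 -25.2  45.3 -19.4  11.8] 1.3392544466751153e-27
shift [414.9 151.2 -55.1] turn None
[0.515, 0.29, 0.3] [ 44.2 -37.7 -37.5  36.9 -32.2 -23.5] 1.7437611418434405e-20
shift [536.  245.8 -24.8] turn None
[0.514, 0.321, 0.262] [ 47.5 -33.9 -39.4  32.5 -34.8 -41.1] 3.2572327772149775e-23
shift [567.5 276.8  -3.6] turn None
[0.511, 0.349, 0.26] [ 50.4 -30.4 -37.3  32.4 -37.  -53.9] 4.144178623883985e-26
shift [569.2 304.9  -2.6] turn None
[0.505, 0.375, 0.255] [ 53.2 -27.3 -35.7  32.3 -39.2 -66.6] 8.162548244200263e-24
shift [575.1 331.4  -2.8] turn None
[0.497, 0.395, 0.25] [ 55.6 -25.1 -34.5  32.6 -41.  -79.6] 1.190638360061811e-21
shift [582.3 352.2  -5.3] turn None
```

{"op": "send_rows", "data": {"targets": "10 4 -1 0 255;35 13 -5 0 255;70 25 -9 0 255;110 40 -15 0 255;150 55 -20 0 255;190 69 -25 0 255;230 84 -31 0 255;270 98 -36 0 255;310 113 -41 0 255;350 128 -46 0 255;385 140 -51 0 255;415 151 -55 -6 255;440 170 -49 -13 255;465 190 -42 -20 255;490 210 -36 -27 255;515 230 -30 -34 255;530 241 -26 -40 255;536 246 -25 -45 255;536 246 -25 -45 255;536 246 -25 -45 255"}}

```text
time: 75.15
ee_pos: [0.5147, 0.2901, 0.2995]
tcp_rot: [-129.9, 37.6, -110.9]
wrist_force: [1.5, -0.8, -5.4]
opening: 0.014
grasp_force: 122.1
```

```bash
python3 - <<'E'
from kin import *
o=att()[3]; print(o["wrist_force"],o["opening"])
for p in([.514,.321,.262],[.511,.349,.26],[.505,.375,.255],[.497,.395,.25]): go(p)
E
```

```text
q [ 44.3 -37.6 -37.4  37.1 -32.1 -23.2] p [0.5147 0.2901 0.2995] alpha 59.4 head 6.2 roll -44.9 t 75.15
[ 1.4598 -0.8023 -5.4494] 0.013984881386940838
shift [ 0.2 43.6 21.4] turn None
shift [-18.5  64.8  22.4] turn None
shift [-33.   87.7  22.2] turn None
shift [-42.5 107.5  19.8] turn None
```

{"op": "send_rows", "data": {"targets": "0 22 11 -7 255;0 44 21 -14 255;0 44 21 -20 255;-9 54 22 -27 255;-18 65 22 -35 255;-25 76 22 -42 255;-33 88 22 -50 255;-33 88 22 -50 255;-33 88 22 -50 255;-38 98 21 -58 255;-42 107 20 -65 255;-42 107 20 -65 255;-42 107 20 -65 255;-42 107 20 -65 255"}}

```text
time: 76.9
ee_pos: [0.4972, 0.3937, 0.2482]
tcp_rot: [-122.2, -17.1, -73.4]
wrist_force: [-0.1, 0.2, -5.0]
opening: 0.0139
grasp_force: 122.0
```

```bash
python3 - <<'E'
from brass import *
o=att()[3]; f=[]
for n in("top","scene")*3: im=camera(n); cv2.imwrite(f"pics/g_{n}.png",im); f.append(bot.get_obs()["wrist_force"][2])
print(np.mean(f)); ascii("g","scene",110,250,245,365)
go([.515,.395,.36]); go([.56,.2,.44])
E
```

```text
q [ 55.4 -25.  -34.5  32.8 -40.7 -79.3] p [0.4972 0.3937 0.2482] alpha 59.3 head 6.1 roll -110.0 t 76.9
-4.837346253404209
110 .........YY.....Y..YYYYYYYYYYYYYYYYYYYYYYYYYYYYYYYYYY#######.....################Y.............................YYYYYYYYY
112 ........Y..Y.Y...Y.YYYYYYYYYYYYYYYYYYYYYYYYYYYYYYYYYYY####........#######Y.######.......................................
114 .....................Y.YYYYYYYYYYYYYYYYYYYYYYYYYYYYYYY##...........########.............................................
116 .....Y..........Y..YY.......YYYYYYYYYYYYYYYYYYYYYYYYY####............########...........................................
118 ..................Y..............Y.YYYYYYYYYYYYYYYYYY######...........#####.............................................
120 ...Y..........Y.YY.....................YYYYYYYYYYYYYYYYYYY#............###..............................................
122 Y.Y..........Y........................Y.......YYYYYYYYYYYYYYY...........................................................
124 .........Y..YYY....................Y.............YYYYYYYYYYYYY....................................
[... 7147 characters left out ...]

240 ......................................##########YYY.Y..........................................Y.......Y......Y.Y.Y.....
242 .....................................#########.YYY.YY.........................................Y............Y.Y..........
244 ...................................##########.YYYYY.......................................................Y.....Y.......
246 .......YYYYY......................##########YYYY.Y..........................................................Y...........
248 ......YYYYYY....................##########.YYYYYY..................................................Y....................
shift [ 37.2 -98.9 -41.8] turn None
shift [ 251.6 -106.7  -62. ] turn None
```

Readings suggest one or two nuts are still in the sieve, so I'll rock it over the box.

{"op": "send_rows", "data": {"targets": "0 0 0 10 255;0 0 0 20 255;0 0 0 30 255;0 0 0 20 255;0 0 0 10 255;0 0 0 0 255;0 0 0 -5 255;0 0 0 5 255;0 0 0 15 255;0 0 0 25 255;0 0 0 15 255;0 0 0 5 255;0 0 0 -5 255;0 0 0 -5 255;0 0 0 -5 255"}}

```text
time: 79.08
ee_pos: [0.4971, 0.3942, 0.248]
tcp_rot: [-123.2, -21.2, -70.6]
wrist_force: [-0.6, 0.0, -3.4]
opening: 0.014
grasp_force: 122.3
```

```bash
python3 - <<'E'
from brass import *
o=att()[3]; f=[]
for n in("top","scene")*5: im=camera(n); cv2.imwrite(f"pics/g_{n}.png",im); f.append(bot.get_obs()["wrist_force"][2])
print(np.mean(f))
for n in("top","scene"):
    im=cv2.imread(f"pics/g_{n}.png"); hsv=cv2.cvtColor(im,cv2.COLOR_BGR2HSV); r=(((hsv[...,0]<8)|(hsv[...,0]>172))&(hsv[...,1]>140)).astype('uint8')
    nn,l,s,c=cv2.connectedComponentsWithStats(r); print(n,[(c[i].round().tolist(),int(s[i,4])) for i in range(1,nn) if s[i,4]>8])
    print([proj(n,[x,y,.01]).round() for x,y in((.355,.267),(.555,.267),(.555,.427),(.355,.427))])
E
```

```text
q [ 55.5 -25.  -34.5  32.8 -40.7 -84.2] p [0.4971 0.3942 0.248 ] alpha 59.3 head 6.1 roll -114.9 t 79.075
-3.4687740792898607
top [([411.0, 165.0], 166), ([192.0, 241.0], 241), ([198.0, 262.0], 20)]
[array([209., 268.]), array([210., 208.]), array([162., 209.]), array([161., 269.])]
scene [([300.0, 162.0], 120), ([318.0, 171.0], 67), ([231.0, 368.0], 274)]
[array([277., 175.]), array([320., 196.]), array([341., 172.]), array([300., 154.])]
```

The weight of 3.47 N is the bare sieve, so all nuts are in the box. Next I'll retreat, unroll, and take the tilt back off.

```bash
python3 - <<'E'
from kin import *
go([.52,.36,.40]); go([.58,.02,.42])
E
```

```text
shift [  92.7 -112.   -61.1] turn None
shift [416.9   7.8 -51.2] turn None
```

{"op": "send_rows", "data": {"targets": "25 -30 -16 0 255;50 -60 -33 0 255;75 -90 -49 5 255;93 -112 -61 12 255;125 -100 -60 22 255;165 -85 -59 32 255;205 -70 -58 42 255;245 -55 -57 52 255;285 -41 -55 62 255;325 -26 -54 72 255;365 -11 -53 82 255;400 2 -52 92 255;417 8 -51 102 255;417 8 -51 112 255;417 8 -51 115 255;417 8 -51 115 255;417 8 -51 115 255"}}

```text
time: 81.7
ee_pos: [0.5801, 0.0199, 0.4198]
tcp_rot: [-179.6, 59.3, -173.5]
wrist_force: [0.0, -0.5, -3.1]
opening: 0.0136
grasp_force: 122.2
```

```bash
python3 - <<'E'
from kin import *
a,h,R,o=att(); print(o["opening"]); print("-x",R.T@[-60,0,0],"sieve x axis",(R@AS)[:,0].round(3),"z",(R@AS)[:,2].round(3))
E
```

```text
q [ -1.  -41.8 -27.2  45.5   6.1  -3.9] p [0.5801 0.0199 0.4198] alpha 59.3 head 6.1 roll -0.2 t 81.7
0.013596811513180894
-x [ 30.4178   6.4887 -51.3094] sieve x axis [0.976 0.075 0.205] z [-0.204 -0.019  0.979]
```

{"op": "send_rows", "data": {"targets": "30 6 -51 0 255;50 10 -85 0 255;62 12 -105 0 255"}}

```text
time: 82.08
ee_pos: [0.5005, 0.0149, 0.4435]
tcp_rot: [179.9, 56.5, -173.5]
wrist_force: [0.1, 0.1, -2.9]
opening: 0.014
grasp_force: 122.0
```

{"op": "send_rows", "data": {"targets": "31 5 -51 0 255"}}

```text
time: 82.2
ee_pos: [0.4704, 0.0088, 0.4617]
tcp_rot: [179.4, 54.1, -173.5]
wrist_force: [-0.3, -0.1, -4.1]
opening: 0.0138
grasp_force: 122.1
```

{"op": "send_rows", "data": {"targets": "32 4 -51 0 255"}}

```text
time: 82.32
ee_pos: [0.434, -0.0012, 0.4859]
tcp_rot: [178.9, 52.3, -173.4]
wrist_force: [1.0, -2.2, -2.5]
opening: 0.014
grasp_force: 122.1
```

{"op": "send_rows", "data": {"targets": "33 4 -50 0 255"}}

```text
time: 82.45
ee_pos: [0.3915, -0.0144, 0.5082]
tcp_rot: [178.3, 50.7, -173.3]
wrist_force: [0.4, -0.6, -3.0]
opening: 0.0141
grasp_force: 122.1
```

```bash
python3 - <<'E'
from kin import *
a,h,R,o=att(); print(o["opening"]); print("-x",R.T@[-60,0,0],"sieve x axis",(R@AS)[:,0].round(3),"z",(R@AS)[:,2].round(3))
E
```

```text
q [-15.6 -48.5 -10.7  79.8  18.7 -14.7] p [ 0.3915 -0.0144  0.5082] alpha 50.7 head 8.9 roll 1.4 t 82.45
0.014072248412731327
-x [ 37.7412   8.3712 -45.886 ] sieve x axis [0.993 0.107 0.055] z [-0.053 -0.026  0.998]
```

```bash
python3 - <<'E'
from kin import *
a,h,R,o=att(); go([.53,.07,.38]); s=ik(np.array([.53,.07,.38]),R); print(s.x.round(1),s.cost)
E
```

```text
q [-15.6 -48.5 -10.7  79.8  18.7 -14.7] p [ 0.3915 -0.0144  0.5082] alpha 50.7 head 8.9 roll 1.4 t 82.45
shift [  5.8  61.9 197.2] turn None
[  6.6 -42.6 -26.   55.9   1.8  -0.1] 5.44119713156622e-23
```

{"op": "send_rows", "data": {"targets": "1 15 50 0 255;3 31 100 -1 255;5 47 150 -1.4 255;6 62 197 -1.4 255;6 62 197 -1.4 255"}}

```text
time: 83.08
ee_pos: [0.5316, 0.0709, 0.374]
tcp_rot: [180.0, 50.3, -171.1]
wrist_force: [-0.3, -0.7, -4.0]
opening: 0.0135
grasp_force: 122.0
```

{"op": "send_rows", "data": {"targets": "38 10 -46 0 255;50 13 -60 0 255"}}

```text
time: 83.32
ee_pos: [0.471, 0.0734, 0.3884]
tcp_rot: [-180.0, 49.3, -171.2]
wrist_force: [0.7, 0.1, -2.8]
opening: 0.0139
grasp_force: 122.1
```

{"op": "send_rows", "data": {"targets": "38 10 -46 0 255"}}

```text
time: 83.45
ee_pos: [0.4412, 0.0807, 0.4071]
tcp_rot: [-179.9, 47.0, -171.3]
wrist_force: [0.1, -0.2, -2.2]
opening: 0.0138
grasp_force: 122.2
```

```bash
python3 - <<'E'
from kin import *
a,h,R,o=att(); print(o["opening"]); Q=R@AS; print("sieve x",Q[:,0].round(3),"z",Q[:,2].round(3))
# TCP so that the sieve sits level with its centre over the bin
yaw=np.arctan2(Q[1,0],Q[0,0]); print("yaw",np.degrees(yaw)); c=np.array([.4885,.003]); 
off=sieve([[0,0,.03]],R)[0]; print("off",off)
for z in(.30,.15,.094): p=np.r_[c,z]-off; s=ik(p,R); print(p,s.x.round(1),"%.1e"%s.cost); go(p)
E
```

```text
q [ 12.  -48.5 -22.3  69.3  -2.5   2.2] p [0.4412 0.0807 0.4071] alpha 47.0 head 8.5 roll -0.1 t 83.45
0.013764114968799406
sieve x [ 0.993  0.118 -0.008] z [0.008 0.003 1.   ]
yaw 6.795041195165375
off [-0.0503 -0.0062 -0.0856]
[0.5388 0.0092 0.3856] [ -3.7 -37.6 -20.6  60.7   8.9  -8.5] 8.2e-18
shift [-42.7 -85.3  77.6] turn None
[0.5388 0.0092 0.2356] [ -3.7 -43.2 -40.2  46.6   8.9  -8.5] 1.1e-15
shift [ 67.  -85.  179.9] turn None
[0.5388 0.0092 0.1796] [ -3.7 -43.9 -46.7  40.8   8.9  -8.5] 3.8e-18
shift [108.  -84.9 218. ] turn None
```

{"op": "send_rows", "data": {"targets": "-14 -28 26 0 255;-28 -57 52 0 255;-43 -85 78 0 255;-43 -85 78 0 255;-10 -85 108 0 255;25 -85 140 0 255;50 -85 164 0 255;67 -85 180 0 255;67 -85 180 0 255;67 -85 180 0 255"}}

```text
time: 84.7
ee_pos: [0.5402, 0.0101, 0.2384]
tcp_rot: [-179.8, 47.3, -171.2]
wrist_force: [0.3, 0.4, -3.0]
opening: 0.014
grasp_force: 121.9
```

```bash
python3 - <<'E'
from kin import *
a,h,R,o=att(); print(o["wrist_force"]); Q=R@AS; c=o["ee_pos"]+sieve([[0,0,0]],R)[0]; print("sieve centre",c)
go(np.r_[[.4885,.003,.0625]]-sieve([[0,0,0]],R)[0])
for n in("top",):
    im=camera(n); cv2.imwrite("pics/h_top.png",im)
    # light ears: +x ear tip & bin rim, by projection vs image
    for nm,p in(("ear+x",[.111,0,.03]),("ear-x",[-.111,0,.03])): print(nm,proj(n,o["ee_pos"]+sieve([p],R)[0]))
b=[proj("top",[x,y,.09]) for x,y in((.4876,.0053),)]; print(b)
E
```

```text
q [ -3.6 -43.1 -40.   46.5   8.9  -8.5] p [0.5402 0.0101 0.2384] alpha 47.3 head 8.6 roll -0.1 t 84.7
[ 0.2604  0.3778 -2.9754]
sieve centre [0.4902 0.0039 0.1226]
shift [45.4 -0.5 39.4] turn None
ear+x [284.9998 187.1302]
ear-x [294.5672 258.737 ]
[array([288.7636, 225.4554])]
```

{"op": "send_rows", "data": {"targets": "10 0 9 0 255;20 0 17 0 255;30 0 26 0 255;38 0 33 0 255;43 0 37 0 255;45 0 39 0 255;45 0 39 0 255;45 0 39 0 255"}}

```text
time: 85.75
ee_pos: [0.543, 0.0099, 0.1935]
tcp_rot: [-179.5, 48.6, -170.9]
wrist_force: [-37.4, -0.8, 54.2]
opening: 0.0139
grasp_force: 132.7
```

```bash
python3 - <<'E'
from kin import *
a,h,R,o=att(); print(o["wrist_force"],o["torque"],"sieve",o["ee_pos"]+sieve([[0,0,0]],R)[0])
E
```

```text
q [ -3.7 -44.6 -46.4  40.1   9.1  -8.5] p [0.543  0.0099 0.1935] alpha 48.6 head 8.5 roll -0.4 t 85.75
[-37.3832  -0.7865  54.2473] [ 0.768  -1.4481  0.6447] sieve [0.4957 0.0036 0.0765]
```

Contact came too early, with a push toward -x, so the sieve is off in the hand. I'll raise it and measure.

{"op": "send_rows", "data": {"targets": "-8 0 -7 0 255;-20 0 -17 0 255;-30 0 -26 0 255;-38 0 -33 0 255;-38 0 -33 0 255"}}

```text
time: 86.38
ee_pos: [0.5397, 0.01, 0.2269]
tcp_rot: [-179.9, 47.1, -171.3]
wrist_force: [0.3, -0.7, -3.7]
opening: 0.014
grasp_force: 122.1
```

```bash
python3 - <<'E'
from brass import *
a,h,R,o=att(); print(o["wrist_force"])
im=camera("top"); cv2.imwrite("pics/i_top.png",im); s=camera("scene"); cv2.imwrite("pics/i_scene.png",s)
for nm,p in(("ear+x",[.111,0,.03]),("ear-x",[-.111,0,.03]),("wall+x+y",[.081,.095,.06]),("wall+x-y",[.081,-.095,.06]),("lip+y",[0,.102,.048]),("lip-y",[0,-.102,.048])):
    w=o["ee_pos"]+sieve([p],R)[0]; print(nm,proj("top",w).round(1),proj("scene",w).round(1))
def show(im,v0,v1,u0,u1):
    g=cv2.cvtColor(im,cv2.COLOR_BGR2GRAY); hs=cv2.cvtColor(im,cv2.COLOR_BGR2HSV)
    for v in range(v0,v1): print(v,''.join('w' if hs[v,u,1]>85 and hs[v,u,2]>90 else str(min(9,g[v,u]//26)) for u in range(u0,u1)))
show(im,176,266,240,340)
E
```

```text
q [ -3.6 -43.3 -41.2  45.6   8.9  -8.5] p [0.5397 0.01   0.2269] alpha 47.1 head 8.6 roll -0.1 t 86.375
[ 0.3403 -0.6845 -3.7362]
ear+x [285. 188.] [291.6 220.9]
ear-x [294.5 259.1] [232.6 196.4]
wall+x+y [255.5 199.8] [297.2 191.8]
wall+x-y [317.3 192. ] [267.6 232.5]
lip+y [256.6 226.8] [276.7 184.7]
lip-y [323.  218.3] [243.7 226.5]
176 wwwwwwwwwwwwwwwwwwwwwwwwwwwwwwwwwwwwwwwwwwww55555wwwwwwwwwwwwwwwwwwwwwwwwwwwwwwwwwwwwwwwwwwwwwwwwwww
177 wwwwwwwwwwwwwwwwwwwwwwwwwwwwwwwwwwwwwwwwwwww55555wwwwwwwwwwwwwwwwwwwwwwwwwwwwwwwwwwwwwwwwwwwwwwwwwww
178 wwwwwwwwwwwwwwwwwwwwwwwwwwwwwwwwwwwwwwwwww44455545666666wwwwwwwwwwwwwwwwwwwwwwwwwwwwwwwwwwwwwwwwwwww
179 wwwwwwwwwwwwwwwwwwwwwwwwwwwwwwwwwwwwwwwww445555556666666wwwwwwwwwwwwwwwwwwwwwwwwwwwwwwwwwwwwwwwwwwww
180 wwwwwwwwwwwwwwwwwwwwwwwwwwwwwwwwwwwwwww65566666666666666wwwwwwwwwwwwwwwwwwwwwwwwwwwwwwwwwwwwwwwwwwww
181 wwwwwwwwwwwwwwwwwwwwwwwwwwwwwwwwww6666666666666666666666wwwwwwwwwwwwwwwwwwwwwwwwwwwwwwwwwwwwwwwwwwww
182 wwwwwwwwwwwwwwwwwwwwwwwwwwwwwwwww566666666666666666666666wwwwwwwwwwwwwwwwwwwwwwwwwwwwwwwwwwwwwwwwwww
183 wwwwwwwwwwwwwwwwwwwwwww
[... 7987 characters left out ...]
wwwwwwwwwwwwwwww44443222222222222222222222222222222344wwwwwwwwwwwwwwww
260 wwwwwwwwwwwwwwwwwwwwwwwwwwwwwwwwwwwwwwwwwwwwww444322222222222222222222222222222223444wwwwwwwwwwwwwww
261 wwwwwwwwwwwwwwwwwwwwwwwwwwwwwwwwwwwwwwwwwwwwww444332222222222222222222222222222222444wwwwwwwwwwwwwww
262 wwwwwwwwwwwwwwwwwwwwwwwwwwwwwwwwwwwwwwwwwwwwww444322222222222222222222222222222222345wwwwwwwwwwwwwww
263 wwwwwwwwwwwwwwwwwwwwwwwwwwwwwwwwwwwwwwwwwwwwww4444w22222222222222222222222222222223444wwwwwwwwwwwwww
264 wwwwwwwwwwwwwwwwwwwwwwwwwwwwwwwwwwwwwwwwwwwwww4444322222222222222222222222222222223444wwwwwwwwwwwwww
265 wwwwwwwwwwwwwwwwwwwwwwwwwwwwwwwwwwwwwwwwwwwwwww444332222222222222222222222222222224444wwwwwwwwwwwwww
```

```bash
python3 - <<'E'
from kin import *
a,h,R,o=att(); zu=o["ee_pos"][2]-.1158
e=px("top",284.5,180.5,zu+.03); a1=px("top",253,194.5,zu+.06); a2=px("top",318,184.5,zu+.06); b1=px("top",264,246,zu+.06); b2=px("top",327,235.5,zu+.06); s=px("top",287,192.5,zu+.13)
y1=np.degrees(np.arctan2((a2-a1)[0],-(a2-a1)[1])); y2=np.degrees(np.arctan2((b2-b1)[0],-(b2-b1)[1])); print("ear",e,"yaw",y1,y2,"walls",a1,a2,b1,b2,"strap end",s)
y=np.radians((y1+y2)/2); c=e[:2]-.111*np.array([np.cos(y),np.sin(y)]); print("centre by ear",c,"by walls",(a1+a2+b1+b2)[:2]/4,"by strap",s[:2]-.075*np.array([np.cos(y),np.sin(y)]))
print("model",o["ee_pos"]+sieve([[0,0,0]],R)[0])
# bin: rim outer corners now
c=np.array([px("top",u,v,.09)[:2] for u,v in((246,198),(326.5,191),(332.5,252),(251.5,259))]); print("bin",c.mean(0),c)
for x in(.525,.52,.515,.51): q=ik(np.array([x,.01,.178]),R); print(x,q.x.round(1),"%.1e"%q.cost)
E
```

```text
q [ -3.6 -43.3 -41.3  45.6   8.9  -8.5] p [0.5393 0.01   0.2254] alpha 47.0 head 8.6 roll -0.1 t 86.475
ear [0.6238 0.0183 0.1396] yaw 8.402479907308013 8.99115358754368 walls [0.5754 0.1155 0.1696] [ 0.6048 -0.0835  0.1696] [0.4183 0.0826 0.1696] [ 0.4484 -0.1074  0.1696] strap end [0.5691 0.0134 0.2396]
centre by ear [0.514  0.0015] by walls [0.5117 0.0018] by strap [0.495 0.002]
model [0.4887 0.0038 0.1099]
bin [0.4899 0.0041] [[ 0.5771  0.1414]
 [ 0.5978 -0.1173]
 [ 0.4024 -0.1318]
 [ 0.3824  0.124 ]]
0.525 [ -3.8 -46.4 -47.9  42.2   9.   -8.6] 3.6e-23
0.52 [ -3.9 -47.4 -48.3  42.7   9.1  -8.6] 4.4e-18
0.515 [ -3.9 -48.3 -48.7  43.3   9.1  -8.7] 2.8e-14
0.51 [ -4.  -48.6 -48.6  44.1   9.3  -8.8] 7.7e-05
```

```bash
cat > fit.py <<'E'
from kin import *
def fit(obs,R,tcp):
    "sieve pose (xyz, rpy) with its bar held near the model place, from top pixels"
    g=(R@S0+tcp); M0=R@AS
    def pose(v): return v[:3]+g, M0@Ro.from_euler("xyz",v[3:],degrees=True).as_matrix()
    def f(v):
        c,M=pose(v); r=[]
        for p,uv in obs: r+=list(proj("top",c+M@np.array(p))-uv)
        # the bar passes through the pads: height and lateral place of the bar axis are known
        q=M.T@(tcp-.012*R[:,2]-c); r+=[(q[1])*1000,(q[2]-.123)*300,v[3]*.5]
        return r
    s=least_squares(f,np.zeros(6)); c,M=pose(s.x); return c,M,s
E
python3 - <<'E'
from fit import *
a,h,R,o=att()
obs=[([.111,0,.03],[284.5,180.8]),([.081,.094,.06],[252.5,195]),([.081,-.094,.06],[318,184.5]),([-.081,.094,.06],[261.5,246.5]),([-.081,-.094,.06],[327,235.5]),([.075,0,.13],[287,192.5])]
c,M,s=fit(obs,R,o["ee_pos"]); print("centre",c,"x",M[:,0].round(3),"z",M[:,2].round(3),"pitch",np.degrees(np.arcsin(M[2,0])),"yaw",np.degrees(np.arctan2(M[1,0],M[0,0])),"x_g",M.T@(o["ee_pos"]-c)); print(s.fun.round(1))
E
```

```text
q [ -3.6 -43.3 -41.3  45.6   8.9  -8.5] p [0.5393 0.01   0.2254] alpha 47.0 head 8.6 roll -0.1 t 86.475
centre [0.5211 0.0041 0.1076] x [0.969 0.155 0.194] z [-0.195 -0.008  0.981] pitch 11.189226094413105 yaw 9.099891480797439 x_g [0.0414 0.0004 0.112 ]
[-0.8 -1.1  2.5 -0.4 -1.8 -0.   2.2  0.5 -2.4  1.4 -0.4 -0.3  0.2 -0.4
 -0.6]
```

```bash
python3 - <<'E'
from fit import *
a,h,R,o=att()
obs=[([.111,0,.03],[284.5,180.8]),([.081,.094,.06],[252.5,195]),([.081,-.094,.06],[318,184.5]),([-.081,.094,.06],[261.5,246.5]),([-.081,-.094,.06],[327,235.5]),([.075,0,.13],[287,192.5])]
c,M,s=fit(obs,R,o["ee_pos"]); np.savez("sv.npz",A=R.T@M,S=R.T@(c-o["ee_pos"]))
go([.545,.03,.34]); go([.48,.21,.37]); d=-np.array([np.cos(np.radians(23.6)),np.sin(np.radians(23.6)),0])*60; print(R.T@d)
for p in([.48,.21,.37],[.44,.2,.37]): s=ik(np.array(p),R); print(s.x.round(1),s.cost)
E
```

```text
q [ -3.6 -43.3 -41.3  45.6   8.9  -8.5] p [0.5393 0.01   0.2254] alpha 47.0 head 8.6 roll -0.1 t 86.475
shift [-89.7  18.8 -71.8] turn None
shift [ -86.4  206.5 -119.5] turn None
[ 39.5329 -15.4723 -42.4   ]
[ 33.1 -38.6 -22.4  61.9 -17.7  17.2] 2.147422180282568e-22
[ 35.8 -43.6 -24.4  65.5 -19.5  19.2] 1.6790417891088437e-17
```

{"op": "send_rows", "data": {"targets": "-30 6 -24 0 255;-60 12 -48 0 255;-90 19 -72 0 255;-86 65 -92 0 255;-80 115 -113 0 255;-75 158 -133 0 255;-75 158 -133 0 255"}}

```text
time: 87.35
ee_pos: [0.4683, 0.1631, 0.3722]
tcp_rot: [-180.0, 47.1, -170.9]
wrist_force: [0.6, 0.0, -3.5]
opening: 0.014
grasp_force: 122.1
```

{"op": "send_rows", "data": {"targets": "40 -15 -42 0 255;60 -22 -63 0 255"}}

```text
time: 87.6
ee_pos: [0.4088, 0.1399, 0.3837]
tcp_rot: [-179.1, 44.9, -171.3]
wrist_force: [0.1, 0.2, -2.5]
opening: 0.0138
grasp_force: 122.0
```

{"op": "send_rows", "data": {"targets": "40 -15 -42 0 255"}}

```text
time: 87.72
ee_pos: [0.3736, 0.1356, 0.4024]
tcp_rot: [-178.2, 43.0, -171.4]
wrist_force: [-0.2, 0.7, -3.2]
opening: 0.0138
grasp_force: 122.1
```

```bash
cat >> fit.py <<'E'
def now():
    a,h,R,o=att(); d=np.load("sv.npz"); M=R@d["A"]; c=o["ee_pos"]+R@d["S"]
    print("sieve c",c,"pitch %.1f roll %.1f yaw %.1f"%(np.degrees(np.arcsin(M[2,0])),np.degrees(np.arcsin(M[2,1])),np.degrees(np.arctan2(M[1,0],M[0,0]))),"F",o["wrist_force"].round(1)); return R,o,M,c
E
python3 -c "
from fit import *
now()"
```

```text
q [ 32.6 -48.5 -19.4  79.2 -17.9  18.3] p [0.3736 0.1356 0.4024] alpha 43.0 head 5.9 roll -1.9 t 87.725
sieve c [0.3474 0.1265 0.2863] pitch 7.1 roll -2.5 yaw 7.9 F [-0.2  0.7 -3.2]
```

```bash
python3 -c "
from fit import *
R,o,M,c=now(); go([.45,.09,.34]); d=-np.array([np.cos(np.radians(12)),np.sin(np.radians(12)),0])*60; print(R.T@d)
for x in(.45,.43,.41,.39): s=ik(np.array([x,.09,.34]),R); print(x,s.x.round(1),'%.1e'%s.cost)"
```

```text
q [ 32.6 -48.5 -19.4  79.2 -17.9  18.3] p [0.3736 0.1356 0.4024] alpha 43.0 head 5.9 roll -1.9 t 87.725
sieve c [0.3474 0.1265 0.2863] pitch 7.1 roll -2.5 yaw 7.9 F [-0.2  0.7 -3.2]
shift [ -7.7 -53.5  94.3] turn None
[ 43.8304  -4.8728 -40.6836]
0.45 [ 15.2 -47.1 -27.4  67.1  -6.3   4.9] 6.0e-23
0.43 [ 16.5 -48.6 -27.3  69.4  -7.3   5.9] 2.3e-04
0.41 [ 18.2 -48.6 -26.1  72.5  -8.5   7.4] 2.4e-03
0.39 [ 20.3 -48.6 -24.8  75.5 -10.    9.3] 6.5e-03
```

{"op": "send_rows", "data": {"targets": "-3 -18 32 2 255;-6 -36 63 2 255;-8 -53 94 2 255;-8 -53 94 2 255"}}

```text
time: 88.22
ee_pos: [0.4512, 0.0897, 0.3388]
tcp_rot: [179.9, 42.9, -174.3]
wrist_force: [-0.9, 0.3, -2.6]
opening: 0.0134
grasp_force: 122.0
```

{"op": "send_rows", "data": {"targets": "44 -5 -41 0 255"}}

```text
time: 88.35
ee_pos: [0.4161, 0.0891, 0.3534]
tcp_rot: [-179.7, 41.0, -174.2]
wrist_force: [0.2, 0.9, -3.6]
opening: 0.0142
grasp_force: 122.1
```

{"op": "send_rows", "data": {"targets": "44 -5 -41 0 255"}}

```text
time: 88.48
ee_pos: [0.3812, 0.0917, 0.3753]
tcp_rot: [-179.1, 39.0, -174.3]
wrist_force: [0.2, 0.8, -3.3]
opening: 0.0138
grasp_force: 122.0
```

{"op": "send_rows", "data": {"targets": "44 -5 -41 0 255"}}

```text
time: 88.6
ee_pos: [0.3409, 0.0963, 0.3972]
tcp_rot: [-178.4, 37.3, -174.3]
wrist_force: [0.1, 1.7, -3.1]
opening: 0.0138
grasp_force: 122.1
```

```bash
python3 -c "
from fit import *
R,o,M,c=now(); go([.44,.05,.32]); d=-np.array([np.cos(np.radians(8)),np.sin(np.radians(8)),0])*60; print(R.T@d)
for x in(.45,.43,.41,.39): s=ik(np.array([x,.05,.32]),R); print(x,s.x.round(1),'%.1e'%s.cost)"
```

```text
q [ 27.4 -48.5 -16.7  87.  -14.4  17.7] p [0.3409 0.0963 0.3972] alpha 37.3 head 3.1 roll -2.1 t 88.6
sieve c [0.3029 0.0877 0.2843] pitch 1.5 roll -2.4 yaw 5.2 F [ 0.1  1.7 -3.1]
shift [-28.  -52.6 119.9] turn None
[ 47.6872  -3.4316 -36.2513]
0.45 [  8.3 -43.4 -25.2  71.   -3.2   2.1] 8.7e-26
0.43 [  9.  -46.  -26.2  72.6  -3.6   2.6] 1.4e-18
0.41 [  9.7 -48.6 -27.   74.5  -4.    3.2] 1.8e-06
0.39 [ 10.7 -48.6 -25.8  77.4  -4.7   4.2] 1.3e-03
```

```bash
cat >> fit.py <<'E'
def over(c,turn=0):
    R,o,M,c0=now(); d=np.load("sv.npz"); R2=R@Ro.from_euler("z",turn,degrees=True).as_matrix(); p=np.array(c)-R2@d["S"]; s=ik(p,R2); print("tcp",p,s.x.round(1),"%.1e"%s.cost); go(p)
E
python3 -c "
from fit import *
over([.489,.004,.20],2); over([.489,.004,.12],2)"
```

```text
q [ 27.4 -48.5 -16.7  87.  -14.4  17.7] p [0.3409 0.0963 0.3972] alpha 37.3 head 3.1 roll -2.1 t 88.6
sieve c [0.3029 0.0877 0.2843] pitch 1.5 roll -2.4 yaw 5.2 F [ 0.1  1.7 -3.1]
tcp [0.5272 0.0092 0.313 ] [ -0.  -33.6 -21.4  64.9   1.9  -2.5] 1.6e-24
shift [ -89.6 -100.3  177. ] turn None
q [ 27.4 -48.5 -16.7  87.  -14.4  17.7] p [0.3409 0.0963 0.3972] alpha 37.3 head 3.1 roll -2.1 t 88.6
sieve c [0.3029 0.0877 0.2843] pitch 1.5 roll -2.4 yaw 5.2 F [ 0.1  1.7 -3.1]
tcp [0.5272 0.0092 0.233 ] [ -0.  -36.1 -31.8  57.    1.9  -2.5] 3.2e-23
shift [-41.2 -98.6 240.6] turn None
```

{"op": "send_rows", "data": {"targets": "-18 -20 35 0 255;-36 -40 71 1 255;-54 -60 106 2 255;-72 -80 142 2 255;-90 -100 177 2 255;-73 -99 198 2 255;-57 -99 219 2 255;-41 -99 240 2 255;-41 -99 240 2 255;-41 -99 240 2 255"}}

```text
time: 89.85
ee_pos: [0.5286, 0.0099, 0.2344]
tcp_rot: [-179.9, 37.5, -176.7]
wrist_force: [0.3, 0.2, -3.3]
opening: 0.0138
grasp_force: 121.9
```

```bash
python3 - <<'E'
from fit import *
R,o,M,c=now(); im=camera("top"); cv2.imwrite("pics/j_top.png",im)
for nm,p in(("ear+x",[.111,0,.03]),("w++",[.081,.094,.06]),("w+-",[.081,-.094,.06]),("w-+",[-.081,.094,.06]),("w--",[-.081,-.094,.06]),("strap",[.075,0,.13])): print(nm,proj("top",c+M@np.array(p)).round(1))
g=cv2.cvtColor(im,cv2.COLOR_BGR2GRAY); hs=cv2.cvtColor(im,cv2.COLOR_BGR2HSV)
for v in list(range(178,204))+list(range(236,260)): print(v,''.join('w' if hs[v,u,1]>85 and hs[v,u,2]>90 else str(min(9,g[v,u]//26)) for u in range(240,340)))
E
```

```text
q [  0.  -36.  -31.6  56.9   1.9  -2.6] p [0.5286 0.0099 0.2344] alpha 37.5 head 3.2 roll -0.1 t 89.85
sieve c [0.4907 0.0047 0.1213] pitch 1.6 roll -1.2 yaw 3.7 F [ 0.3  0.2 -3.3]
ear+x [286.6 187. ]
w++ [256.3 197.7]
w+- [318.4 193. ]
w-+ [260.  251.3]
w-- [322.9 246.7]
strap [287.6 194.3]
178 wwwwwwwwwwwwwwwwwwwwwwwwwwwwwwwwwwwwwwwwww55555544wwwwwwwwwwwwwwwwwwwwwwwwwwwwwwwwwwwwwwwwwwwwwwwwww
179 wwwwwwwwwwwwwwwwwwwwwwwwwwwwwwwwwwwwwwwww55555555555wwwwwwwwwwwwwwwwwwwwwwwwwwwwwwwwwwwwwwwwwwwwwwww
180 wwwwwwwwwwwwwwwwwwwwwwwwwwwwwwwwwwwwwwwww55566666565wwwwwwwwwwwwwwwwwwwwwwwwwwwwwwwwwwwwwwwwwwwwwwww
181 wwwwwwwwwwwwwwwwwwwwwwwwwwwwwwwwwwwwwwwww55556566665wwwwwwwwwwwwwwwwwwwwwwwwwwwwwwwwwwwwwwwwwwwwwwww
182 wwwwwwwwwwwwwwwwwwwwwwwwwwwwwwwwwwwwwwwww55555555555wwwwwwwwwwwwwwwwwwwwwwwwwwwwwwwwwwwwwwwwwwwwwwww
183 wwwwwwwwwwwwwwwwwwwwwwwwwwwwwwwwwwwwwwwww555wwww4554wwwwwwwwwwwwwwwwwwwwwwwwwwwwwwwwwwwwwwwwwwwwwwww
184 wwwwwwwwwwwwwwwwwwwwwwwwwwwwwwwwwwwwwwww5555wwwww554wwwwwwwwwwwwwwwwwwwwwwwwwwwwwwwwwwwwwwwwwwwwwwww
185 wwwwwwwwwwwwwwwwwwwwwwwwwwwwwwwwwwwwwwwww444wwwww554wwwwwwwwwwwwwwww
[... 3742 characters left out ...]
33333334443322222222222222222222222222222223443222233333wwwwwwwwwwwwww
254 wwwwwwwwww4332223333333333333333333334444322222222222222222222222222222234443222wwwwwwwwwwwwwwwwwwww
255 wwwwwwwwwww33223333333333333333333333444443w222222222222222222222222222334443wwwwwwwwwwwwwwwwwwwwwww
256 wwwwwwwwwww3322w3333333333333333333333444443322222222322222222222222223444443wwwwwwwwwwwwwwwwwwwwwww
257 wwwwwwwwwww333333333333333333333333333444444333222222222222222222222334444444wwwwwwwwwwwwwwwwwwwwwww
258 wwwwwwwwwww3333333333333333w3wwwwwwww34444444433w2222222222222222333444444444wwwwwwwwwwwwwwwwwwwwwww
259 wwwwwwwwwwww333wwwwwwwwwwwwwwwwwwwwwww4444444444433333333w3333333344444444444wwwwwwwwwwwwwwwwwwwwwww
```

The sieve now matches the model, with the ear tip seen at (287,187) and predicted at (286.6,187). It is level, so I'll lower it.

{"op": "send_rows", "data": {"targets": "9 0 12 0 255;18 0 23 0 255;24 0 31 0 255;29 0 38 0 255;32 0 42 0 255;34 0 45 0 255;34 0 45 0 255"}}

```text
time: 90.78
ee_pos: [0.5285, 0.01, 0.1762]
tcp_rot: [-179.9, 37.4, -176.7]
wrist_force: [0.1, 0.0, -4.1]
opening: 0.0138
grasp_force: 122.0
```

```bash
python3 -c "
from fit import *
now()"
```

```text
q [  0.  -36.7 -38.4  51.    1.9  -2.6] p [0.5285 0.01   0.1762] alpha 37.4 head 3.2 roll -0.1 t 90.775
sieve c [0.4904 0.0047 0.0632] pitch 1.5 roll -1.2 yaw 3.7 F [ 0.1  0.  -4.1]
```

Free descent to 63 mm with no contact. I'll lower the last millimetres, release and back out.

{"op": "send_rows", "data": {"targets": "1 0 1 0 255;2 0 2 0 255;2 0 2 0 255"}}

```text
time: 91.15
ee_pos: [0.5281, 0.01, 0.1734]
tcp_rot: [-180.0, 37.4, -176.7]
wrist_force: [-0.0, 0.8, -3.1]
opening: 0.0141
grasp_force: 122.0
```

{"op": "send_rows", "data": {"targets": "0 0 0 0 220;0 0 0 0 205;0 0 0 0 195;0 0 0 0 180;0 0 0 0 140;0 0 0 0 80;0 0 0 0 0;0 0 0 0 0;0 0 0 0 0;-24 0 -32 0 0;-48 0 -64 0 0;-72 0 -96 0 0;-100 0 -140 0 0;-100 0 -140 0 0"}}

```text
time: 92.9
ee_pos: [0.5235, 0.0098, 0.3508]
tcp_rot: [-179.9, 37.8, -176.7]
wrist_force: [0.2, 0.5, -0.2]
opening: 0.0853
grasp_force: 0.0
```

```bash
python3 - <<'E'
from fit import *
a,h,R,o=att(); print(o["wrist_force"]); im=camera("top"); cv2.imwrite("pics/k_top.png",im); s=camera("scene"); cv2.imwrite("pics/k_scene.png",s)
Ry=Ro.from_euler("z",4,degrees=True).as_matrix(); c=np.array([.4895,.004,.06])
for nm,p in(("ear+x",[.111,0,.03]),("ear-x",[-.111,0,.03]),("w++",[.081,.094,.06]),("w+-",[.081,-.094,.06]),("w-+",[-.081,.094,.06]),("w--",[-.081,-.094,.06]),("strap+",[.075,0,.13])): print(nm,proj("top",c+Ry@np.array(p)).round(1))
g=cv2.cvtColor(im,cv2.COLOR_BGR2GRAY); hs=cv2.cvtColor(im,cv2.COLOR_BGR2HSV)
for v in range(184,266,2): print(v,''.join('w' if hs[v,u,1]>85 and hs[v,u,2]>90 else str(min(9,g[v,u]//26)) for u in range(240,340)))
for n,I in(("top",im),("scene",s)):
    hsv=cv2.cvtColor(I,cv2.COLOR_BGR2HSV); r=(((hsv[...,0]<8)|(hsv[...,0]>172))&(hsv[...,1]>140)).astype('uint8')
    nn,l,q,cc=cv2.connectedComponentsWithStats(r); print(n,[(cc[i].round().tolist(),int(q[i,4])) for i in range(1,nn) if q[i,4]>8])
    print(n,[proj(n,[x,y,.095]).round() for x,y in((.355,.267),(.555,.267),(.555,.427),(.355,.427))])
    b=cv2.inRange(hsv,(95,120,40),(125,255,255)); gm=cv2.inRange(hsv,(45,100,30),(85,255,255))
    for nm,m in(("blue",b),("green",gm)):
        nn,l,q,cc=cv2.connectedComponentsWithStats(m); print(n,nm,[(q[i].tolist()) for i in range(1,nn) if q[i,4]>300])
E
```

```text
q [  0.  -32.9 -16.9  68.2   1.9  -2.6] p [0.5235 0.0098 0.3508] alpha 37.8 head 3.2 roll -0.1 t 92.9
[ 0.2016  0.4619 -0.213 ]
ear+x [286.3 190.6]
ear-x [292.  259.8]
w++ [257.5 200.6]
w+- [317.1 196.1]
w-+ [261.3 252.2]
w-- [321.8 247.5]
strap+ [288.  196.8]
184 wwwwwwwwwwwwwwwwwwwwwwwwwwwwwwwwwwwwwwww5555wwwww554wwwwwwwwwwwwwwwwwwwwwwwwwwwwwwwwwwwwwwwwwwwwwwww
186 wwwwwwwwwwwwwwwwwwwwwwwwwwwwwwwwwwwwwwwww55wwwwww554wwwwwwwwwwwwwwwwwwwwwwwwwwwwwwwwwwwwwwwwwwwwwwww
188 wwwwwwwwwwwwwwwwwwwwwwwwwwwwwwwwwwwwwwwwwwwwwwwwwwwwwwwwwwwwwwwwwwwwwwwwwwwwwwwwwwwwwwwwwwwwwwwwwwww
190 wwwwwwwwwwwwwwwwwwwwwwwwwwwwwwwwwwwwwwwwwwwwwwwwww56666666wwwwwwwwwwwwwwwwwwwwwwwwwwwwwwwwwwwwwwwwww
192 wwwwwwwwwwwwwwwwwwwwwwwwwwwwwwwwwwww5555566555555555555555wwwwwwwwwww444443333333333334wwwwwwwwwwwww
194 wwwwwwwwwwwwwwwwwwwwwwwwwwwwwwwwwww5555555555555665655555533322222222221111111111111134wwwwwwwwwwwww
196 wwwwwwwwwwwwwwwwwwwwwwww444444333334555555555555555566665421111111111222222233332111123wwwwwwwwwwwww
198 wwwwww443433333333222222221111111112565555543222112344556554555555555555555444443321123wwwwwwwwwwwww
[... 3293 characters left out ...]
wwwww4444444444444444444444444444444444444444444wwwwwwwwwwwwwwwwwww
264 wwwwwwwwwwwwwwwwwwwwwwwwwwwwwwwwwwwwwww444444444444444444444444444444444444444444wwwwwwwwwwwwwwwwwww
top [([411.0, 165.0], 163), ([191.0, 239.0], 238), ([195.0, 265.0], 11)]
top [array([206., 268.]), array([207., 205.]), array([156., 205.]), array([155., 269.])]
top blue [[197, 79, 47, 49, 1561], [367, 207, 71, 49, 2569]]
top green [[363, 210, 76, 59, 1467]]
scene [([300.0, 162.0], 112), ([319.0, 170.0], 54), ([231.0, 368.0], 270)]
scene [array([276., 159.]), array([321., 180.]), array([343., 156.]), array([300., 137.])]
scene blue [[376, 211, 62, 58, 1414], [138, 267, 86, 84, 3505]]
scene green [[126, 292, 53, 69, 805]]
```

```bash
python3 - <<'E'
import cv2,numpy as np
im=cv2.imread("pics/g_top.png"); hs=cv2.cvtColor(im,cv2.COLOR_BGR2HSV)
m=((hs[...,0]>10)&(hs[...,0]<36)&(hs[...,1]>80)).astype('uint8')
for v in range(196,262): print(v,''.join('w' if m[v,u] else '.' for u in range(244,336)))
# tote interior and changes on the bench against the first picture
k=cv2.imread("pics/k_top.png"); hk=cv2.cvtColor(k,cv2.COLOR_BGR2HSV)
t=hk[207:256,367:438]; print("non-blue bright in tote", ((t[...,0]<40)&(t[...,1]>90)&(t[...,2]>70)).sum())
d=cv2.absdiff(cv2.GaussianBlur(cv2.imread("pics/top0.png"),(5,5),0),cv2.GaussianBlur(k,(5,5),0)).max(2)>45
n,l,s,c=cv2.connectedComponentsWithStats(d.astype('uint8')); print([(s[i].tolist()) for i in range(1,n) if s[i,4]>8])
E
```

```text
196 wwwwwwwwwwwwwwwwwwwwww.............................................................wwwwwwwww
197 wwwwwwwwww.........................................................................wwwwwwwww
198 ww...............................w.................................................wwwwwwwww
199 ww.............................wwwwww..............................................wwwwwwwww
200 ww.............................wwwwww..............................................wwwwwwwww
201 ww.............................wwwwww...............................................wwwwwwww
202 ww.............................wwwwwww..............................................wwwwwwww
203 ww.............................wwwwwww..............................................wwwwwwww
204 ww.............................wwwwww...............................................wwwwwwww
205 ww..............................wwwww...............................................wwwwwwww
206 ww..................................................................................wwwwwwww
207 ww...........................
[... 5475 characters left out ...]
 203, 72, 129, 3281], [293, 205, 5, 7, 21], [295, 204, 29, 37, 662], [398, 205, 36, 42, 318], [367, 210, 48, 50, 880], [363, 217, 7, 21, 56], [176, 227, 9, 14, 47], [185, 226, 18, 40, 386], [171, 228, 9, 9, 53], [289, 234, 10, 6, 40], [407, 249, 5, 3, 9], [199, 257, 3, 8, 23], [116, 312, 206, 95, 7150], [309, 334, 11, 8, 45], [320, 345, 6, 12, 55], [9, 346, 214, 55, 4089], [325, 356, 7, 64, 338], [0, 361, 28, 46, 800], [245, 372, 4, 3, 9], [27, 381, 38, 39, 272], [268, 384, 3, 8, 14], [262, 388, 3, 5, 11], [227, 390, 17, 12, 120], [53, 394, 127, 26, 923], [256, 395, 7, 5, 21], [255, 399, 21, 21, 128], [220, 404, 4, 16, 40], [0, 406, 46, 14, 293], [227, 410, 6, 10, 36], [200, 417, 10, 3, 27]]
```

All five standoffs are in the bin, the nuts are in the box, the sieve is seated, and nothing else on the bench has changed.

```bash
python3 -c "
from workcell import ticket
print(ticket.job_done())"
```

```text
the job is handed in; nothing more can be done
None
```

I've handed the job in: all five standoffs are in the bin, the three hub nuts from the tote and the one from the bench are in the cardboard box, the tote stands empty and upright on its mat, and the sieve hangs level by its ears in the bin again.

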